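Tare the portion scale for its cups and stow the scraper

TASK

Get the portioning station ready for service: stand every dip cup that is out on the table upright on the pan of the dial scale, then turn the tare knob until the dial's zero mark stands under the pointer with the empty cups on the pan. Also put the bare-bladed bench scraper away: slide it blade first into the slot of the white blade holder, right up to the stop, and swing the keeper bar shut behind its handle until it snaps into its catch. Leave the other things on the table where they are.

Things in the scene. Friction and masses are not known exactly. Their poses are not given: they have to be found in the camera images.
- dip_cup_1: steel dip cup, an open cup 63 mm across its rim, about 46 mm across the foot, 36 mm high, about 45 g; origin: centre of its underside, z up; may be absent
- dip_cup_2: steel dip cup, an open cup 66 mm across its rim, about 48 mm across the foot, 36 mm high, about 45 g; origin: centre of its underside, z up; may be absent
- dip_cup_3: steel dip cup, an open cup 69 mm across its rim, about 51 mm across the foot, 36 mm high, about 45 g; origin: centre of its underside, z up; may be absent
- dip_cup_4: steel dip cup, an open cup 66 mm across its rim, about 48 mm across the foot, 36 mm high, about 45 g; origin: centre of its underside, z up; may be absent
- bench_scraper: bench scraper, 119 x 156 x 24 mm, 0.14 kg, starts lying flat; origin: middle of its underside. Black round handle: a rod 24 mm thick, 156 mm long along its y axis, centred at x = +48, z = 12 mm. Flat blade 2 mm thick, 150 mm wide, level with the underside, from the handle to its edge at x = -60 mm: it points along -x
- scale: white dial portion scale, fixed; body 215 x 225 mm and 45 mm high, steel pan at the rear, sloping round dial at the front left (its top 118 mm high), black tare knob at the front right. Origin: about the middle of its underside; x from its front to its rear, y to its left, z up
- pan: the scale's steel pan, 104 mm (x) by 310 mm (y), with an upstanding rim 5 mm high and 4 mm thick all round; origin: centre of its upper surface, 62 mm above the table when empty; axes as the scale's. It is sprung: it sinks 1 mm for each 0.36 N of load and stops after 10 mm. It has room for four cups in a row along y, 74 mm apart
- tare_knob (a joint): angle of the tare knob in rad, growing clockwise seen from above, range -3.2 to 3.2, light friction (0.03 N m), stays where it is left. It turns the scale's dial card under the pointer by half its own turn, the same way round (as seen by a reader in front of the dial). It starts turned too far anticlockwise, at -2.6 to -1.4
- tare_grip (a point): the tare knob's grip point, on its upright axis, 81 mm above the table: a bar 40 mm long and 13 mm thick, with its top 95 mm and its foot 61 mm above the table; it turns with the knob, and its x axis runs along the bar
- pointer_tip (a point): tip of the scale's dark pointer, 34 mm from the dial centre; it stands straight up the dial when the pan is empty and turns clockwise 0.43 rad for each newton on the pan (about 0.2 rad for one cup); the knob does not move it
- dial_zero (a point): the zero mark, the broad long tick with a round dot on the dial card, at the radius of the pointer's tip; it turns with the dial card. The card is 90 mm across, leans back 45 degrees and has 40 ticks, 9 degrees apart (5.3 mm at the pointer's tip)
- dial_centre (a point): centre of the dial, on the axis of the dial card and the pointer; the axis leans 45 degrees from upright towards the scale's front
- blade_holder: white blade holder, fixed; base plate 176 x 232 mm, 4 mm thick, with a steel-hooded slot at its rear. Origin on the underside; x points into the slot, z up. The slot's floor is the plate; it is 11 mm high (z 4 to 15) and 155 mm wide; mouth at x = 18 mm with a turned-up lip (top at 23 mm), splayed side guides from x = 0 (about 172 mm apart there)
- scraper_home (a point): where the scraper's origin is when it is fully home: on the holder's plate (4 mm above the table), at x = 5 mm, y = 0 in the holder's frame; x axis into the slot, so the scraper's x axis points the other way. Its blade's edge then touches the stop at x = 65 mm and its handle stays outside on the plate, 39 mm from the hood's front
- keeper (a joint): angle of the keeper bar in rad: 0 = shut, 2.0 = wide open; starts at 1.45 to 1.8. Light friction (0.04 N m), stays where it is left; at about 0.08 rad it meets a sprung ball in the catch, rides over it (5 to 10 N at the pin) and snaps to its stop at 0
- keeper_hinge (a point): the keeper's upright hinge axis, at the front right corner of the holder (x = -62 mm, y = -104 mm in its frame). Seen from above the bar swings shut clockwise; shut, it lies along the holder's y right behind the scraper's handle, its near face 3 mm from it
- keeper_pin (a point): grip point on the black upright pin on the keeper bar, 12 mm thick, 115 mm from the hinge axis, 56 mm above the table; the pin's top is 67 mm above the table; the bar is 8 mm thick, 222 mm long and lies 16 to 26 mm above the table
- pepper_shaker: pepper shaker, 47 mm across, 66 mm high, origin under its centre; to be left alone
- label_roll: label roll, 60 mm across, 25 mm high, origin under its centre; to be left alone
- marker: black and white marker, 132 mm long along y, 15 mm thick, origin under its middle; to be left alone
- sharpening_stone: two-tone sharpening stone, 44 x 120 x 26 mm, origin under its middle; to be left alone
- measure_spoon: portion spoon, 44 x 148 x 17 mm, bowl towards +y, origin under its middle; to be left alone
Things that resemble listed ones, but are neither listed nor needed, are in the scene too. What is shaped like the dip_cup_4 but blue is not meant.

How it is judged:
By the outcome, as a careful person would: the job done as asked, in the order asked, and still so for the second after the job is handed in, with the robot touching nothing.
Of dip_cup_1, dip_cup_2, dip_cup_3, dip_cup_4 only 3 to 4 are there at a start; the rules pass over those that are not, and their reading is None.
At some moment in a run one of dip_cup_1, dip_cup_2, dip_cup_3, dip_cup_4 may be knocked a few centimetres aside while the robot is not near it.
Once in a run the grip may slacken for a moment while it holds something.
It also fails if it takes over 210 s, if anything falls off the work surface, if the arm or the gripper's body presses on something with over 40 N, if the wrist force passes 120 N, or if a joint passes its speed limit or range.

ROBOT

A 6-joint arm with a two-finger parallel gripper is mounted at the origin on a cart in front of the work surface, level with it; the furniture and walls round the work are solid. World frame = base frame: x ahead of the robot, y to its left, z up, the work surface at z = 0. Lengths are in m, angles in degrees, forces in N, time in s.
With the tool pointing down it reaches from about 0.4 to 0.825 m from the base axis. Payload 7 kg.
Tool frame: the origin (TCP) lies between the finger pads; the fingertips stand 19 mm ahead of it and the grasp point (between the pads) is the TCP; z points along the fingers, y is the line along which they close (so a half turn about z gives the same grasp; the last joint's range is limited). The gripper opens to 88 mm and grips with 3 to 60 N. Pads are 19 mm wide; open, the fingers measure 130 mm over their backs; the gripper's body (78 mm by 193 mm) begins 47 mm behind the grasp point.
Start: joints at [84.746, 20.546, 0.682, 0, -70.136, -16.507], TCP at [0.25, 0.627, 0.246] pointing down, gripper open.
Joint ranges: [-176.03, 176.03], [-82.01, 121.73], [-58.28, 71.71], [-173.87, 95.51], [-174.79, -0.11], [-173.66, 173.66]. Speed limits (degrees/s): [136.94, 136.94, 172.46, 180, 180, 180].

INTERFACE

Orientations are given as [roll, pitch, yaw] about the fixed x, y, z axes, in that order (R = Rz(yaw) Ry(pitch) Rx(roll)).
In Python, from plant import get_obs, snapshot, close_job, spot_in, spot_point gives the robot as it stands.
- The arm moves only by the tool play_rows, never from a script. Its argument "plan" is a list of rows, each a list of 6 numbers: the shift along the tool's x, y, z in cm, then the turn, a rotation vector about the tool's x, y, z in degrees. A call has 1 to 20 rows; each row shifts and turns the commanded pose from where the row before left it, along the tool's axes as they then stand; what a row does not reach is not made up. A row lasts 1/12 s, in which the tool goes at most 41.7 mm and 7.16 degrees, less where a joint would pass 70% of its speed; a pose out of reach is approached as far as the arm can. A call is refused whole if a number of a shift passes 4.17 or a number of a turn 7.16, either way. A call with a gripper value outside its range is refused whole. "grip" is the finger opening in cm, from 0 to 8.76, set as the call begins (left out, the last holds). The fingers move at their own pace and stop on an object; the grip force is fixed at half the most. Time passes only in rows, so rows that do not move let the fingers close. It gives the time, the measured TCP pose, the force, the opening and the grip force at its end, in the units of the state.
- get_obs(): the state, without advancing time (a new reading comes with each control period).
- snapshot(name): name is "scene" or "top" or "wrist"; returns a dict with "frame" (420x560x3 uint8, red, green, blue), "fx", "fy", "cx", "cy" (pixels), "position" and "attitude" of the camera in the world. Camera axes: x right, y down, z forward; pixel columns grow to the right and rows downward; lengths in m; the calibration is good to about 2 mm. The wrist camera is an equidistant fisheye: a pixel r from the principal point sees the ray r / f radians off the axis. A picture is of the moment at which its call begins. There is no depth.
- close_job(): hands the job in; it is judged then, once.
Trained networks look in the newest picture that a camera, given by its name, has taken for a name from the list of things; names that differ only in an ending like _2 or _b are one class to them, and where a whole thing is asked for, a point or a joint stands for the part that bears it (a point fixed in the world has none). Each returns a list of dicts, best first, with "score" (0 to 1); they miss things now and then, are a little off and sometimes report something else, mostly with a low value. They report only what shows in the picture. A call takes as long as a camera call. They do not tell look-alikes from the thing itself.
- spot_in(camera, thing): "position" ([x, y, z] in m, in world coordinates, good to about 4 mm: the middle of the surface that is visible of it).
- spot_point(camera, thing): "position" ([x, y, z] in m, in world coordinates, good to about 4 mm: a listed point, or the origin of a listed thing).
The state is a dict: "clock": time; "joint_pos": joint angles; "qvel": joint speeds; "tau": joint torques, N m; "tool_pos": TCP position; "orientation": TCP orientation; "force": force on the tool from outside, world axes, zero at the start; "moment": the same for the moment, N m; "opening": finger opening in m; "gripper_force": force on a finger pad.
Only numpy, scipy, OpenCV 4.12 (cv2) and the standard library are available. Lean on these libraries where they do the work, as an engineer would, in place of code of your own. Each camera call takes 0.05 s, during which the arm holds its last target. There are 200 camera calls.

## Working session

There is one attempt and no reset: what is moved stays moved. The work goes in short steps, Python scripts to look and compute and a tool call to move; the robot and the scene stay as the last step left them, time stands still between calls to the robot, and variables do not carry over. Pictures are saved under pics/ and viewed, at most 18 in all, crops included, and the job is handed in when it is done.

Besides the shell and the picture viewer there is one more tool, called after "Call:" by a JSON object that holds its "name" and its "arguments", one argument or row to a line. play_rows: Moves the arm, as the interface text tells. Its arguments: {"type":"object","properties":{"plan":{"type":"array","items":{"type":"array","items":{"type":"number"}}},"grip":{"type":"number"}},"required":["plan"]}

```bash
mkdir -p pics; ls; cat > h.py <<'E'
import numpy as np, cv2
from scipy.spatial.transform import Rotation as R
from plant import get_obs, snapshot, close_job, spot_in, spot_point
def snap(c,name=None):
    s=snapshot(c)
    if name: cv2.imwrite(f'pics/{name}.png',cv2.cvtColor(s['frame'],cv2.COLOR_RGB2BGR))
    return s
def P(f,c,t,n=6,mn=0.2):
    for d in f(c,t)[:n]:
        if d['score']>mn: print(c,t,np.round(d['position'],3),round(d['score'],2))
E
python3 - <<'E'
from h import *
o=get_obs(); print({k:np.round(v,3) for k,v in o.items()})
for c in ['scene','top']:
    s=snap(c,c+'0'); print(c,s['fx'],s['cx'],s['cy'],s['position'],s['attitude'])
    for t in ['dip_cup_1','bench_scraper','scale','pan','tare_grip','blade_holder','scraper_home','keeper_hinge','keeper_pin','pointer_tip','dial_zero','dial_centre']:
        P(spot_point,c,t)
E
```

```text
pics
{'clock': np.float64(0.0), 'joint_pos': array([ 8.4747e+01,  2.0590e+01,  6.3500e-01, -2.1000e-02, -7.0136e+01,
       -1.6508e+01]), 'qvel': array([-0.081,  0.024,  0.009,  0.033,  0.016, -0.034]), 'tau': array([-1.0000e-03, -5.8272e+01,  2.9304e+01,  6.9980e+00,  7.0000e-03,
       -0.0000e+00]), 'tool_pos': array([0.25 , 0.626, 0.245]), 'orientation': array([ 1.79907e+02, -7.00000e-03, -2.17680e+01]), 'force': array([-0.709, -0.695,  0.115]), 'moment': array([-0.029, -0.006, -0.018]), 'gripper_force': np.float64(0.0), 'opening': np.float64(0.087)}
scene 519.029685576806 277.0311662258244 211.565823348521 [-0.21495329 -0.56215867  1.2144928 ] [-139.69548707   -1.10388238  -55.73393467]
scene dip_cup_1 [0.362 0.393 0.001] 0.93
scene dip_cup_1 [ 0.519  0.36  -0.001] 0.73
scene dip_cup_1 [ 0.398  0.104 -0.004] 0.7
scene dip_cup_1 [ 0.403 -0.011  0.003] 0.66
scene dip_cup_1 [0.537 0.081 0.086] 0.63
scene bench_scraper [ 0.416 -0.228  0.002] 0.89
scene bench_scraper [ 0.771 -0.08   0.001] 0.68
scene bench_scraper [ 0.553 -0.317  0.018] 0.46
scene scale [ 0.593  0.147 -0.001] 0.79
s
[... 870 characters left out ...]
op dip_cup_1 [ 0.398  0.104 -0.002] 0.92
top dip_cup_1 [ 0.4  -0.01 -0.  ] 0.89
top bench_scraper [ 0.416 -0.231  0.002] 0.95
top scale [0.598 0.149 0.002] 0.92
top pan [0.657 0.15  0.067] 0.78
top tare_grip [0.539 0.076 0.078] 0.75
top blade_holder [ 0.637 -0.23  -0.001] 0.97
top blade_holder [0.536 0.08  0.08 ] 0.56
top blade_holder [0.672 0.38  0.003] 0.48
top blade_holder [0.597 0.152 0.002] 0.28
top scraper_home [ 0.642 -0.23   0.002] 0.6
top keeper_hinge [ 0.555 -0.319  0.024] 0.66
top keeper_pin [ 0.44  -0.324  0.056] 0.83
top pointer_tip [ 0.767 -0.074 -0.   ] 0.47
top pointer_tip [0.547 0.196 0.103] 0.36
top dial_zero [0.542 0.218 0.097] 0.67
top dial_centre [0.522 0.193 0.079] 0.89
```

View pics/top0.png

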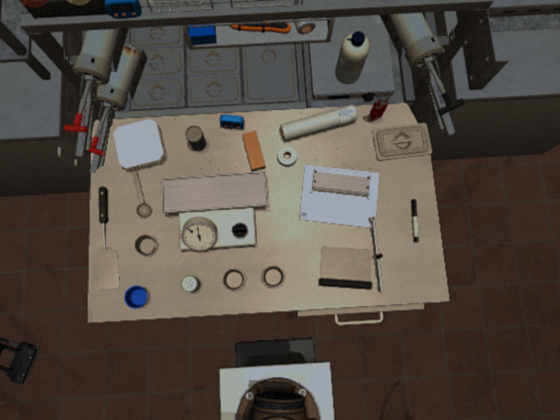

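View pics/scene0.png

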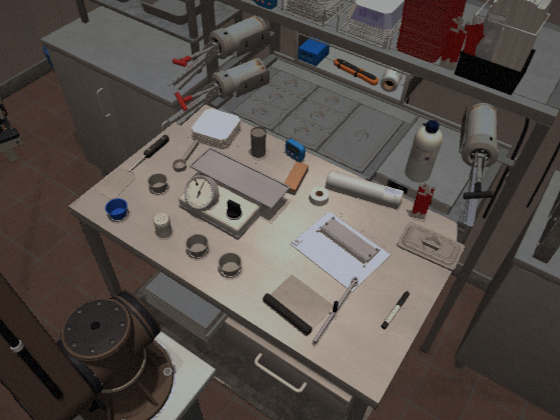

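Three steel cups: at about (0.52, 0.363), (0.398, 0.104) and (0.400, -0.010). Top-view pixels are (146,245), (234,279) and (273,276). The blue cup at (136,297) and the knife-like item at the left are decoys. The scraper is at (345,267), the holder at (340,196), and the keeper bar is open, with its pin near (378,257).

I'll set the tool yaw to -90 and go over the first cup.

Call:
{"name": "play_rows", "arguments": {
  "plan": [
    [0,0,0,0,0,6.82],
    [0,0,0,0,0,6.82],
    [0,0,0,0,0,6.82],
    [0,0,0,0,0,6.82],
    [0,0,0,0,0,6.82],
    [0,0,0,0,0,6.82],
    [0,0,0,0,0,6.82],
    [0,0,0,0,0,6.82],
    [0,0,0,0,0,6.82],
    [0,0,0,0,0,6.82],
    [2.64,-2.7,0,0,0,0],
    [2.64,-2.7,0,0,0,0],
    [2.64,-2.7,0,0,0,0],
    [2.64,-2.7,0,0,0,0],
    [2.64,-2.7,0,0,0,0],
    [2.64,-2.7,0,0,0,0],
    [2.64,-2.7,0,0,0,0],
    [2.64,-2.7,0,0,0,0],
    [2.64,-2.7,0,0,0,0],
    [2.64,-2.7,0,0,0,0]
  ],
  "grip": 8.7
}}

```text
clock: 2.97
tool_pos: [0.5215, 0.3616, 0.2459]
orientation: [-180.0, 0.0, -89.9]
force: [0.7, 0.5, 0.2]
opening: 0.0872
gripper_force: 0.0
```

```bash
python3 - <<'E'
from h import *
o=get_obs(); print({k:np.round(o[k],3) for k in ['clock','joint_pos','tool_pos','orientation']})
s=snap('wrist','w1'); print(s['fx'],s['cx'],s['cy'],s['position'],s['attitude'])
for t in ['dip_cup_1','pan','tare_grip','dial_zero','dial_centre','pointer_tip','scale']: P(spot_point,'wrist',t)
snap('top');P(spot_point,'top','dip_cup_1')
E
```

```text
{'clock': np.float64(2.967), 'joint_pos': array([ 5.2329e+01,  1.6757e+01, -4.7510e+00,  3.0000e-03, -6.8465e+01,
       -5.2277e+01]), 'tool_pos': array([0.522, 0.362, 0.246]), 'orientation': array([-1.79981e+02,  2.00000e-02, -8.99470e+01])}
325.19226210127806 280.82582010700725 214.83733203746092 [0.52092397 0.28410503 0.38509617] [ 1.63275685e+02  6.30020136e-02 -1.79956572e+02]
wrist dip_cup_1 [0.516 0.364 0.005] 0.92
wrist dip_cup_1 [ 0.363  0.389 -0.003] 0.63
wrist dip_cup_1 [0.597 0.148 0.002] 0.43
wrist pan [0.656 0.148 0.057] 0.66
wrist dial_zero [0.54  0.218 0.099] 0.89
wrist dial_centre [0.521 0.193 0.084] 0.65
wrist pointer_tip [0.546 0.195 0.106] 0.52
wrist scale [0.597 0.149 0.001] 0.88
top dip_cup_1 [0.52  0.366 0.   ] 0.91
top dip_cup_1 [ 0.395  0.104 -0.002] 0.9
top dip_cup_1 [ 0.401 -0.01  -0.002] 0.84
top dip_cup_1 [0.389 0.234 0.002] 0.61
top dip_cup_1 [ 0.364  0.388 -0.001] 0.56
```

View pics/w1.png

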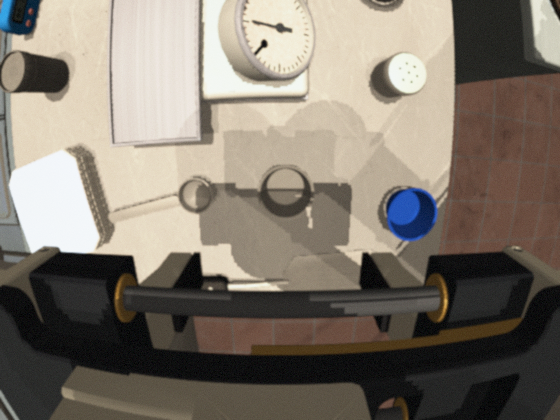

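The cup is at (287,190). The spoon bowl at (195,195) is close to where the far finger will go, so I'll measure it.

```bash
python3 - <<'E'
from h import *
s=snap('wrist')
Rm=R.from_euler('xyz',s['attitude'],degrees=True).as_matrix()
def px(u,v,z):
    d=np.array([u-s['cx'],v-s['cy']]);r=np.hypot(*d);a=r/s['fx'];ray=Rm@np.array([*(np.sin(a)*d/r),np.cos(a)])
    return s['position']+ray*(z-s['position'][2])/ray[2]
for u,v,z in [(214,194,.015),(180,194,.015),(287,166,.036),(287,215,.036),(261,190,.036),(312,190,.036),(198,140,.062),(110,144,.062),(205,99,.045),(305,97,.045)]: print(u,v,np.round(px(u,v,z),4))
P(spot_in,'wrist','measure_spoon')
E
```

```text
214 194 [0.5985 0.372  0.015 ]
180 194 [0.6409 0.3716 0.015 ]
287 166 [0.5128 0.3362 0.036 ]
287 215 [0.5124 0.3914 0.036 ]
261 190 [0.5412 0.3628 0.036 ]
312 190 [0.4851 0.3626 0.036 ]
198 140 [0.6029 0.3049 0.062 ]
110 144 [0.705  0.3036 0.062 ]
205 99 [0.5987 0.2625 0.045 ]
305 97 [0.4948 0.2622 0.045 ]
wrist measure_spoon [0.643 0.382 0.019] 0.9
wrist measure_spoon [0.517 0.368 0.014] 0.57
```

Call:
{"name": "play_rows", "arguments": {
  "plan": [
    [-0.25,0.55,3.0,0,0,0],
    [0,0,3.5,0,0,0],
    [0,0,3.5,0,0,0],
    [0,0,3.5,0,0,0],
    [0,0,3.5,0,0,0],
    [0,0,2.8,0,0,0],
    [0,0,2.0,0,0,0],
    [0,0,0,0,0,0],
    [0,0,0,0,0,0]
  ],
  "grip": 8.5
}}

```text
clock: 4.32
tool_pos: [0.5145, 0.3654, 0.0269]
orientation: [179.9, -0.1, -89.9]
force: [0.2, -0.2, 1.1]
opening: 0.085
gripper_force: 0.0
```

Call:
{"name": "play_rows", "arguments": {
  "plan": [
    [0,0,0,0,0,0],
    [0,0,0,0,0,0],
    [0,0,0,0,0,0],
    [0,0,0,0,0,0],
    [0,0,0,0,0,0],
    [0,0,0,0,0,0],
    [0,0,-2,0,0,0],
    [0,0,-2,0,0,0],
    [0,0,-2,0,0,0],
    [0,0,0,0,0,0]
  ],
  "grip": 5.5
}}

```text
clock: 5.15
tool_pos: [0.5167, 0.3672, 0.0921]
orientation: [-179.7, 0.3, -89.9]
force: [0.9, -0.2, 0.7]
opening: 0.0603
gripper_force: 30.0
```

Call:
{"name": "play_rows", "arguments": {
  "plan": [
    [0,0,-3,0,0,0],
    [0,0,-3,0,0,0],
    [2.2,-2.4,0,0,0,0],
    [2.2,-2.4,0,0,0,0],
    [2.2,-2.4,0,0,0,0],
    [2.2,-2.4,0,0,0,0],
    [2.2,-2.4,0,0,0,0],
    [2.2,-2.4,0,0,0,0],
    [0,0,0,0,0,0],
    [0,0,2,0,0,0],
    [0,0,2,0,0,0],
    [0,0,1,0,0,0],
    [0,0,0.5,0,0,0],
    [0,0,0,0,0,0],
    [0,0,0,0,0,0]
  ]
}}

```text
clock: 6.4
tool_pos: [0.6593, 0.234, 0.0931]
orientation: [-180.0, -0.0, -89.9]
force: [-0.6, 0.3, -0.2]
opening: 0.0605
gripper_force: 30.0
```

```bash
python3 - <<'E'
from h import *
snap('scene','s1');P(spot_point,'scene','dip_cup_1');snap('top');P(spot_point,'top','dip_cup_1')
o=get_obs();print(o['opening'],o['gripper_force'],o['tool_pos'])
E
```

```text
scene dip_cup_1 [ 0.397  0.107 -0.002] 0.83
scene dip_cup_1 [ 0.402 -0.011  0.001] 0.82
scene dip_cup_1 [0.363 0.391 0.001] 0.59
scene dip_cup_1 [0.661 0.228 0.064] 0.47
top dip_cup_1 [ 0.395  0.104 -0.   ] 0.91
top dip_cup_1 [0.661 0.231 0.066] 0.68
top dip_cup_1 [ 0.403 -0.013 -0.   ] 0.68
0.060570270660218944 29.999897656962276 [0.65946285 0.23412259 0.09372091]
```

Call:
{"name": "play_rows", "arguments": {
  "plan": [
    [0,0,0.2,0,0,0],
    [0,0,0.1,0,0,0],
    [0,0,0,0,0,0]
  ]
}}

```text
clock: 6.85
tool_pos: [0.6591, 0.2337, 0.0896]
orientation: [-180.0, 0.0, -90.0]
force: [0.2, -0.0, 0.6]
opening: 0.0603
gripper_force: 30.0
```

Call:
{"name": "play_rows", "arguments": {
  "plan": [
    [0,0,0,0,0,0],
    [0,0,0,0,0,0],
    [0,0,0,0,0,0],
    [0,0,-1,0,0,0],
    [0,0,-2,0,0,0],
    [0,0,-3,0,0,0],
    [0,0,-3,0,0,0],
    [1.6,3.28,0,0,0,0],
    [1.6,3.28,0,0,0,0],
    [1.6,3.28,0,0,0,0],
    [1.6,3.28,0,0,0,0],
    [1.6,3.28,0,0,0,0],
    [1.6,3.28,0,0,0,0],
    [1.6,3.28,0,0,0,0],
    [1.6,3.28,0,0,0,0],
    [0,0,0,0,0,0]
  ],
  "grip": 7.6
}}

```text
clock: 8.18
tool_pos: [0.3914, 0.1021, 0.1799]
orientation: [179.9, 0.0, -90.0]
force: [-0.4, -1.0, -0.1]
opening: 0.076
gripper_force: 0.0
```

```bash
python3 - <<'E'
from h import *
snap('wrist','w2');P(spot_point,'wrist','dip_cup_1');snap('top');P(spot_point,'top','dip_cup_1')
o=get_obs();print(o['clock'],o['tool_pos'])
E
```

```text
wrist dip_cup_1 [ 0.4   -0.012  0.002] 0.95
wrist dip_cup_1 [ 0.401  0.102 -0.002] 0.65
top dip_cup_1 [0.663 0.231 0.061] 0.74
top dip_cup_1 [ 0.402 -0.008 -0.   ] 0.72
top dip_cup_1 [ 0.366  0.387 -0.001] 0.54
top dip_cup_1 [ 0.416 -0.23  -0.   ] 0.46
top dip_cup_1 [ 0.399  0.104 -0.003] 0.39
top dip_cup_1 [ 0.634 -0.228 -0.001] 0.3
8.3833 [0.39757772 0.10609322 0.18059428]
```

View pics/w2.png

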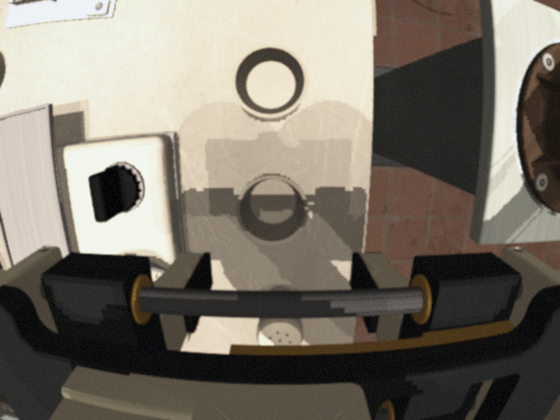

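The cup at (272,208) is centred under the tool, so I'll descend and grip it.

Call:
{"name": "play_rows", "arguments": {
  "plan": [
    [0.2,0,2.8,0,0,0],
    [0,0,3.5,0,0,0],
    [0,0,3.5,0,0,0],
    [0,0,3.5,0,0,0],
    [0,0,2,0,0,0],
    [0,0,0,0,0,0],
    [0,0,0,0,0,0]
  ],
  "grip": 8.5
}}

```text
clock: 8.97
tool_pos: [0.3969, 0.1033, 0.0258]
orientation: [179.8, -0.2, -90.0]
force: [-0.9, 0.5, 0.3]
opening: 0.085
gripper_force: 0.0
```

Call:
{"name": "play_rows", "arguments": {
  "plan": [
    [0,0,0,0,0,0],
    [0,0,0,0,0,0],
    [0,0,0,0,0,0],
    [0,0,0,0,0,0],
    [0,0,0,0,0,0],
    [0,0,0,0,0,0],
    [0,0,-2,0,0,0],
    [0,0,-3.5,0,0,0],
    [0,0,-3.5,0,0,0],
    [0,0,-3.5,0,0,0],
    [0,0,-3,0,0,0],
    [0,0,0,0,0,0]
  ],
  "grip": 5.5
}}

```text
clock: 9.97
tool_pos: [0.3994, 0.1051, 0.188]
orientation: [-179.5, 0.3, -89.9]
force: [1.1, 1.1, -0.1]
opening: 0.0634
gripper_force: 30.0
```

```bash
python3 - <<'E'
from h import *
snap('top');P(spot_point,'top','dip_cup_1')
o=get_obs();print(o['clock'],o['tool_pos'],o['opening'],o['gripper_force'])
E
```

```text
top dip_cup_1 [ 0.401 -0.008 -0.002] 0.8
top dip_cup_1 [0.662 0.233 0.063] 0.77
top dip_cup_1 [ 0.364  0.391 -0.006] 0.69
10.0667 [0.3970561  0.10392097 0.18317867] 0.063284423195699 29.99989587930031
```

Call:
{"name": "play_rows", "arguments": {
  "plan": [
    [-0.55,-3.28,0,0,0,0],
    [-0.55,-3.28,0,0,0,0],
    [-0.55,-3.28,0,0,0,0],
    [-0.55,-3.28,0,0,0,0],
    [-0.55,-3.28,0,0,0,0],
    [-0.55,-3.28,0,0,0,0],
    [-0.55,-3.28,0,0,0,0],
    [-0.55,-3.28,0,0,0,0],
    [0,0,0,0,0,0],
    [0,0,3,0,0,0],
    [0,0,3,0,0,0],
    [0,0,2,0,0,0],
    [0,0,1,0,0,0],
    [0,0,0,0,0,0],
    [0,0,0,0,0,0]
  ]
}}

```text
clock: 11.32
tool_pos: [0.6589, 0.1475, 0.0911]
orientation: [179.9, -0.1, -89.9]
force: [0.0, -0.1, -0.4]
opening: 0.0635
gripper_force: 30.0
```

```bash
python3 - <<'E'
from h import *
snap('top','t2');P(spot_point,'top','dip_cup_1')
o=get_obs();print(o['clock'],o['tool_pos'],o['opening'],o['gripper_force'],o['force'])
E
```

```text
top dip_cup_1 [0.664 0.232 0.057] 0.79
top dip_cup_1 [ 0.403 -0.012  0.002] 0.77
top dip_cup_1 [0.657 0.149 0.062] 0.43
11.4167 [0.65994817 0.14808096 0.09292164] 0.06335083705611316 29.99984481211868 [-0.74963407 -0.10715008 -0.4736599 ]
```

Call:
{"name": "play_rows", "arguments": {
  "plan": [
    [0,0,0.2,0,0,0],
    [0,0,0.2,0,0,0],
    [0,0,0,0,0,0]
  ]
}}

```text
clock: 11.67
tool_pos: [0.6593, 0.1479, 0.0881]
orientation: [-179.9, 0.0, -90.0]
force: [-0.0, 0.4, -0.2]
opening: 0.0632
gripper_force: 30.0
```

Call:
{"name": "play_rows", "arguments": {
  "plan": [
    [0,0,0,0,0,0],
    [0,0,0,0,0,0],
    [0,0,0,0,0,0],
    [0,0,-1,0,0,0],
    [0,0,-2,0,0,0],
    [0,0,-3,0,0,0],
    [0,0,-3,0,0,0],
    [1.98,3.22,0,0,0,0],
    [1.98,3.22,0,0,0,0],
    [1.98,3.22,0,0,0,0],
    [1.98,3.22,0,0,0,0],
    [1.98,3.22,0,0,0,0],
    [1.98,3.22,0,0,0,0],
    [1.98,3.22,0,0,0,0],
    [1.98,3.22,0,0,0,0],
    [0,0,0,0,0,0],
    [0,0,0,0,0,0]
  ],
  "grip": 7.6
}}

```text
clock: 13.08
tool_pos: [0.4006, -0.0117, 0.1789]
orientation: [-179.8, 0.1, -90.0]
force: [1.3, -0.2, 0.1]
opening: 0.076
gripper_force: 0.0
```

```bash
python3 - <<'E'
from h import *
snap('wrist','w3');P(spot_point,'wrist','dip_cup_1');snap('top','t3');P(spot_point,'top','dip_cup_1')
o=get_obs();print(o['clock'],o['tool_pos'])
E
```

```text
wrist dip_cup_1 [ 0.402 -0.014 -0.001] 0.65
top dip_cup_1 [ 0.367  0.391 -0.004] 0.84
top dip_cup_1 [0.664 0.231 0.059] 0.67
top dip_cup_1 [0.657 0.15  0.062] 0.58
top dip_cup_1 [0.662 0.151 0.058] 0.57
13.2833 [ 0.40255952 -0.01040256  0.17797379]
```

Call:
{"name": "play_rows", "arguments": {
  "plan": [
    [0.1,0,2.6,0,0,0],
    [0,0,3.5,0,0,0],
    [0,0,3.5,0,0,0],
    [0,0,3.5,0,0,0],
    [0,0,2,0,0,0],
    [0,0,0,0,0,0],
    [0,0,0,0,0,0]
  ],
  "grip": 8.5
}}

```text
clock: 13.87
tool_pos: [0.4015, -0.012, 0.0257]
orientation: [179.8, -0.1, -89.9]
force: [0.4, -0.4, 0.8]
opening: 0.0849
gripper_force: 0.0
```

Call:
{"name": "play_rows", "arguments": {
  "plan": [
    [0,0,0,0,0,0],
    [0,0,0,0,0,0],
    [0,0,0,0,0,0],
    [0,0,0,0,0,0],
    [0,0,0,0,0,0],
    [0,0,0,0,0,0],
    [0,0,-2,0,0,0],
    [0,0,-3.5,0,0,0],
    [0,0,-3.5,0,0,0],
    [0,0,-3.5,0,0,0],
    [0,0,-3,0,0,0],
    [0,0,0,0,0,0]
  ],
  "grip": 5.5
}}

```text
clock: 14.87
tool_pos: [0.4047, -0.0111, 0.188]
orientation: [-179.4, 0.2, -89.9]
force: [1.1, 0.2, -0.8]
opening: 0.0633
gripper_force: 30.0
```

```bash
python3 - <<'E'
from h import *
snap('top');P(spot_point,'top','dip_cup_1')
o=get_obs();print(o['clock'],o['tool_pos'],o['opening'],o['gripper_force'])
E
```

```text
top dip_cup_1 [0.657 0.149 0.058] 0.88
top dip_cup_1 [0.363 0.39  0.   ] 0.65
top dip_cup_1 [0.665 0.234 0.06 ] 0.55
14.9667 [ 0.40209535 -0.01160273  0.18319884] 0.0633799944487428 29.99977823754307
```

Call:
{"name": "play_rows", "arguments": {
  "plan": [
    [-0.97,-3.22,0,0,0,0],
    [-0.97,-3.22,0,0,0,0],
    [-0.97,-3.22,0,0,0,0],
    [-0.97,-3.22,0,0,0,0],
    [-0.97,-3.22,0,0,0,0],
    [-0.97,-3.22,0,0,0,0],
    [-0.97,-3.22,0,0,0,0],
    [-0.97,-3.22,0,0,0,0],
    [0,0,0,0,0,0],
    [0,0,3,0,0,0],
    [0,0,3,0,0,0],
    [0,0,2,0,0,0],
    [0,0,1,0,0,0],
    [0,0,0,0,0,0],
    [0,0,0,0,0,0]
  ]
}}

```text
clock: 16.22
tool_pos: [0.659, 0.0657, 0.0912]
orientation: [179.9, -0.0, -89.9]
force: [-0.2, -0.1, 0.5]
opening: 0.0634
gripper_force: 30.0
```

```bash
python3 - <<'E'
from h import *
snap('top','t4');P(spot_point,'top','dip_cup_1')
o=get_obs();print(o['clock'],o['tool_pos'],o['opening'],o['gripper_force'],o['force'])
E
```

```text
top dip_cup_1 [ 0.363  0.39  -0.004] 0.67
top dip_cup_1 [0.656 0.149 0.055] 0.61
top dip_cup_1 [0.659 0.066 0.065] 0.59
top dip_cup_1 [0.66  0.232 0.058] 0.58
top dip_cup_1 [0.656 0.147 0.059] 0.53
16.3167 [0.66002564 0.06611072 0.09291347] 0.06322394264603429 29.99991399992723 [-0.36862822  0.49734792 -0.50022034]
```

Call:
{"name": "play_rows", "arguments": {
  "plan": [
    [0,0,0.3,0,0,0],
    [0,0,0.2,0,0,0],
    [0,0,0,0,0,0]
  ]
}}

```text
clock: 16.57
tool_pos: [0.6591, 0.0659, 0.0869]
orientation: [-180.0, 0.0, -90.0]
force: [0.3, -0.3, -0.3]
opening: 0.0633
gripper_force: 30.0
```

Call:
{"name": "play_rows", "arguments": {
  "plan": [
    [0,0,0,0,0,0],
    [0,0,0,0,0,0],
    [0,0,0,0,0,0],
    [0,0,-1,0,0,0],
    [0,0,-3,0,0,0],
    [0,0,-3.5,0,0,0],
    [0,0,-3.5,0,0,0],
    [-2.06,3,0,0,0,0],
    [-2.06,3,0,0,0,0],
    [-2.06,3,0,0,0,0],
    [-2.06,3,0,0,0,0],
    [-2.06,3,0,0,0,0],
    [-2.06,3,0,0,0,0],
    [-2.06,3,0,0,0,0],
    [0,0,0,0,0,0],
    [0,0,0,0,0,0]
  ],
  "grip": 7.6
}}

```text
clock: 17.9
tool_pos: [0.4481, 0.2112, 0.198]
orientation: [-179.9, 0.1, -89.7]
force: [1.0, -0.1, 0.2]
opening: 0.0763
gripper_force: 0.0
```

```bash
cat >> h.py <<'E'
def wray(s,u,v):
    Rm=R.from_euler('xyz',s['attitude'],degrees=True).as_matrix()
    d=np.array([u-s['cx'],v-s['cy']]);r=np.hypot(*d);a=r/s['fx']
    return Rm@np.array([*(np.sin(a)*d/r),np.cos(a)])
def wz(s,u,v,z):
    q=wray(s,u,v); return s['position']+q*(z-s['position'][2])/q[2]
E
python3 - <<'E'
from h import *
s=snap('wrist','w5a')
cv2.imwrite('pics/w5.png',cv2.resize(cv2.imread('pics/w5a.png')[:300,40:440],(800,600),interpolation=cv2.INTER_CUBIC))
for t in ['dip_cup_1','tare_grip','dial_zero','dial_centre','pointer_tip']: P(spot_point,'wrist',t)
print(s['position'],s['attitude'])
E
```

```text
wrist dip_cup_1 [ 0.363  0.389 -0.002] 0.88
wrist dip_cup_1 [0.658 0.228 0.061] 0.8
wrist dip_cup_1 [0.66  0.066 0.058] 0.63
wrist tare_grip [0.54  0.077 0.078] 0.58
wrist dial_zero [0.541 0.222 0.098] 0.96
wrist dial_centre [0.521 0.196 0.08 ] 0.69
wrist dial_centre [ 0.793  0.027 -0.003] 0.58
wrist pointer_tip [0.543 0.173 0.097] 0.8
[0.44754461 0.13354192 0.3371642 ] [ 1.63207745e+02  1.35445654e-01 -1.79753728e+02]
```

View pics/w5.png

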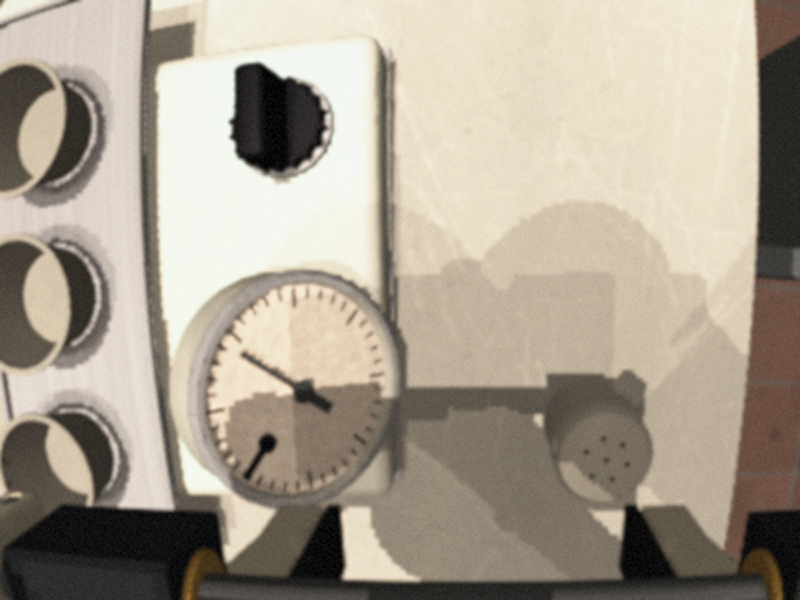

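Three cups stand upright on the pan. Crop pixels: dial centre (303,390), pointer tip (242,351), zero dot (267,440). The knob bar is at about (255,115). I'll compute the dial angles and enhance the knob.

```bash
python3 - <<'E'
from h import *
s=snap('wrist')
C0=np.array([.522,.195,.082]);n=np.array([-1,0,1])/2**.5
up=np.array([1,0,1])/2**.5; rt=np.array([0,-1,0])
def hit(u,v):
    q=wray(s,40+u/2,v/2); p=s['position']; return p+q*((C0-p)@n)/(q@n)
c=hit(303,390);print(c)
for nm,u,v in [('ptr',242,351),('dot',267,440),('zero end',248,475)]:
    d=hit(u,v)-c; print(nm,np.linalg.norm(d),np.degrees(np.arctan2(d@rt,d@up)))
im=s['frame'][20:100,140:220].astype(float)
im=np.clip((im/90)**.6*255,0,255).astype(np.uint8)
cv2.imwrite('pics/knob.png',cv2.cvtColor(cv2.resize(im,(560,560),interpolation=cv2.INTER_CUBIC),cv2.COLOR_RGB2BGR))
print(wz(s,167,57,.095))
E
```

```text
[0.52246341 0.19070968 0.08246341]
ptr 0.03281322604517478 37.49721699770472
dot 0.025406710507630593 -43.148535345759946
zero end 0.04141591566264479 -46.043118414291314
[0.53508607 0.07944043 0.095     ]
```

View pics/knob.png

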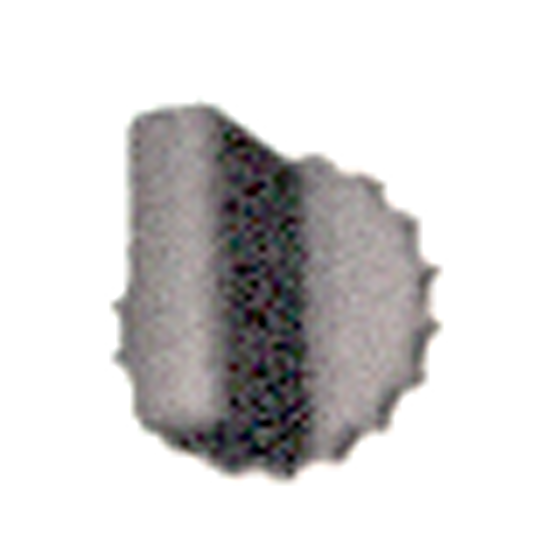

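```bash
python3 - <<'E'
from h import *
s=snap('wrist')
for z in [.095]:
    p=[wz(s,140+u/7,20+v/7,z)[:2] for u,v in [(133,112),(215,108),(218,415),(135,415)]]
    print(np.round(p,4),np.mean(p,0))
for c in ['wrist','top','scene']:
    snap(c) if c!='wrist' else 0
    P(spot_point,c,'tare_grip',2)
print(get_obs()['tool_pos'],get_obs()['joint_pos'])
E
```

```text
[[0.5419 0.0614]
 [0.5323 0.0622]
 [0.5315 0.0974]
 [0.5413 0.0965]] [0.53675297 0.07938036]
wrist tare_grip [0.539 0.078 0.08 ] 0.97
top tare_grip [0.533 0.077 0.078] 0.71
scene tare_grip [0.537 0.082 0.086] 0.75
scene tare_grip [0.652 0.153 0.063] 0.37
[0.44917144 0.20971576 0.19644565] [ 4.77906848e+01  5.87989955e+00 -2.55505227e+01  6.65165800e-04
 -5.85858169e+01 -4.77785267e+01]
```

Call:
{"name": "play_rows", "arguments": {
  "plan": [
    [2.63,-1.77,0,0,0,0],
    [2.63,-1.77,0,0,0,0],
    [2.63,-1.77,0,0,0,0],
    [2.63,-1.77,0,0,0,0],
    [2.63,-1.77,0,0,0,0],
    [0,0,0,0,0,0],
    [0,0,2,0,0,0],
    [0,0,2,0,0,0],
    [0,0,2,0,0,0],
    [0,0,2,0,0,0],
    [0,0,2,0,0,0],
    [0,0,1.3,0,0,0],
    [0,0,0,0,0,0],
    [0,0,0,0,0,0]
  ],
  "grip": 4.0
}}

```text
clock: 19.72
tool_pos: [0.5375, 0.0785, 0.0833]
orientation: [179.9, -0.0, -90.0]
force: [0.1, -0.2, 0.0]
opening: 0.04
gripper_force: 0.0
```

Call:
{"name": "play_rows", "arguments": {
  "plan": [
    [0,0,0,0,0,0],
    [0,0,0,0,0,0],
    [0,0,0,0,0,0],
    [0,0,0,0,0,0],
    [0,0,0,0,0,0],
    [0,0,0,0,0,0]
  ],
  "grip": 0.9
}}

```text
clock: 20.22
tool_pos: [0.5385, 0.0786, 0.0842]
orientation: [-179.9, 0.0, -89.9]
force: [3.1, -1.6, 2.7]
opening: 0.0125
gripper_force: 29.9
```

Gripped (12.5 mm across the bar). I'll turn it 130° clockwise, which is positive about tool z.

Call:
{"name": "play_rows", "arguments": {
  "plan": [
    [0,0,0,0,0,6.5],
    [0,0,0,0,0,6.5],
    [0,0,0,0,0,6.5],
    [0,0,0,0,0,6.5],
    [0,0,0,0,0,6.5],
    [0,0,0,0,0,6.5],
    [0,0,0,0,0,6.5],
    [0,0,0,0,0,6.5],
    [0,0,0,0,0,6.5],
    [0,0,0,0,0,6.5]
  ]
}}

```text
clock: 21.05
tool_pos: [0.5386, 0.0787, 0.0842]
orientation: [-180.0, 0.1, -155.3]
force: [2.2, -1.8, 2.4]
opening: 0.0131
gripper_force: 29.9
```

Call:
{"name": "play_rows", "arguments": {
  "plan": [
    [0,0,0,0,0,6.5],
    [0,0,0,0,0,6.5],
    [0,0,0,0,0,6.5],
    [0,0,0,0,0,6.5],
    [0,0,0,0,0,6.5],
    [0,0,0,0,0,6.5],
    [0,0,0,0,0,6.5],
    [0,0,0,0,0,6.5],
    [0,0,0,0,0,6.5],
    [0,0,0,0,0,6.5],
    [0,0,0,0,0,0],
    [0,0,0,0,0,0]
  ]
}}

```text
clock: 22.05
tool_pos: [0.5386, 0.0787, 0.0842]
orientation: [179.9, 0.1, 140.3]
force: [3.3, -1.7, 3.2]
opening: 0.0122
gripper_force: 29.9
```

```bash
python3 - <<'E'
from h import *
o=get_obs();print(o['clock'],o['tool_pos'],o['orientation'],o['joint_pos'],o['force'],o['opening'])
for c in ['scene','top']:
    snap(c,c+'6')
    for t in ['dial_zero','dial_centre','pointer_tip']: P(spot_point,c,t,2)
E
```

```text
22.05 [0.53860495 0.07867301 0.08422828] [1.79909332e+02 6.82156822e-02 1.40258901e+02] [ 2.89639974e+01  1.76069598e+01 -2.76096291e+01  4.35661333e-02
 -4.46741678e+01 -1.58735993e+02] [ 3.33562971 -1.66107143  3.17107515] 0.012188742640601715
scene dial_zero [0.673 0.382 0.001] 0.65
scene dial_zero [0.543 0.184 0.103] 0.63
scene dial_centre [ 0.676  0.384 -0.   ] 0.52
scene dial_centre [0.547 0.184 0.102] 0.23
scene pointer_tip [0.657 0.152 0.06 ] 0.66
scene pointer_tip [0.542 0.177 0.101] 0.56
top dial_zero [0.55  0.184 0.106] 0.55
top dial_centre [0.525 0.191 0.08 ] 0.86
top dial_centre [0.664 0.233 0.058] 0.52
top pointer_tip [0.793 0.027 0.   ] 0.7
```

Call:
{"name": "play_rows", "arguments": {
  "plan": [
    [0,0,0,0,0,0],
    [0,0,0,0,0,0],
    [0,0,0,0,0,0],
    [0,0,0,0,0,0],
    [0,0,-1,0,0,0],
    [0,0,-2.5,0,0,0],
    [0,0,-4,0,0,0],
    [0,0,-4,0,0,0]
  ],
  "grip": 4.0
}}

```text
clock: 23.12
tool_pos: [0.5365, 0.078, 0.1996]
orientation: [-179.8, -0.1, 140.1]
force: [0.5, 0.9, -0.2]
opening: 0.0397
gripper_force: 0.0
```

Call:
{"name": "play_rows", "arguments": {
  "plan": [
    [0,0,0,0,0,-6.48],
    [0,0,0,0,0,-6.48],
    [0,0,0,0,0,-6.48],
    [0,0,0,0,0,-6.48],
    [0,0,0,0,0,-6.48],
    [0,0,0,0,0,-6.48],
    [0,0,0,0,0,-6.48],
    [0,0,0,0,0,-6.48],
    [0,0,0,0,0,-6.48],
    [0,0,0,0,0,-6.48],
    [0,0,0,0,0,-6.48],
    [0,0,0,0,0,-6.48],
    [0,0,0,0,0,-6.48],
    [0,0,0,0,0,-6.48],
    [0,0,0,0,0,-6.48],
    [0,0,0,0,0,-6.48],
    [0,0,0,0,0,-6.48],
    [0,0,0,0,0,-6.48],
    [0,0,0,0,0,-6.48],
    [0,0,0,0,0,-6.48]
  ]
}}

```text
clock: 24.78
tool_pos: [0.5373, 0.0784, 0.1992]
orientation: [180.0, 0.0, -90.0]
force: [-0.8, 1.1, 0.3]
opening: 0.0403
gripper_force: 0.0
```

Call:
{"name": "play_rows", "arguments": {
  "plan": [
    [-2.63,1.77,0,0,0,0],
    [-2.63,1.77,0,0,0,0],
    [-2.63,1.77,0,0,0,0],
    [-2.63,1.77,0,0,0,0],
    [-2.63,1.77,0,0,0,0],
    [0,0,0,0,0,0],
    [0,0,0,0,0,0]
  ]
}}

```text
clock: 25.37
tool_pos: [0.4491, 0.2117, 0.1993]
orientation: [-180.0, 0.0, -90.2]
force: [0.3, 0.7, -0.5]
opening: 0.0398
gripper_force: 0.0
```

```bash
python3 - <<'E'
from h import *
s=snap('wrist','w7a');o=get_obs();print(o['clock'],o['tool_pos'],o['orientation'])
cv2.imwrite('pics/w7.png',cv2.resize(cv2.imread('pics/w7a.png')[0:270,100:300],(592,800))[:600] if 0 else cv2.resize(cv2.imread('pics/w7a.png')[110:270,100:300],(750,600),interpolation=cv2.INTER_CUBIC))
for t in ['tare_grip','dial_zero','dial_centre','pointer_tip']: P(spot_point,'wrist',t,2)
E
```

```text
25.4167 [0.44954368 0.21096898 0.19914587] [-1.79989748e+02  1.33426639e-02 -9.02443722e+01]
wrist tare_grip [0.538 0.077 0.082] 0.65
wrist dial_zero [0.548 0.183 0.099] 0.95
wrist dial_zero [0.655 0.228 0.06 ] 0.63
wrist dial_centre [0.522 0.197 0.084] 0.96
wrist pointer_tip [0.544 0.175 0.1  ] 0.82
```

View pics/w7.png

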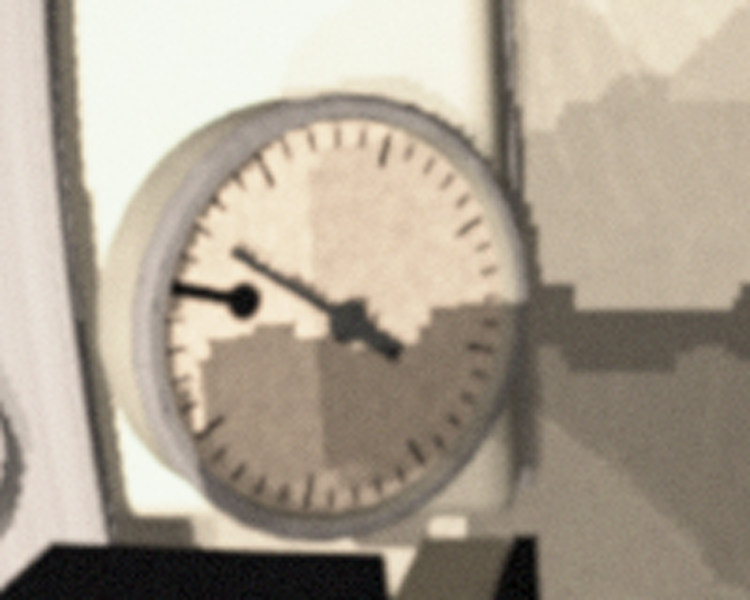

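```bash
cat > dial.py <<'E'
from h import *
n=np.array([-1,0,1])/2**.5; up=np.array([1,0,1])/2**.5; rt=np.array([0,-1,0]); C0=np.array([.522,.195,.082])
def ang(s,a,b,off=0):
    H=[]
    for u,v in (a,b):
        q=wray(s,u,v);p=s['position'];h=p+q*((C0+off*n-p)@n)/(q@n);H.append([(h-C0)@rt,(h-C0)@up])
    d=np.array(H[1])-H[0]; return round(float(np.degrees(np.arctan2(*d))),1),np.round(np.array(H)*1e3,1).tolist()
E
python3 - <<'E'
from dial import *
s=snap('wrist'); f=lambda u,v:(100+u/3.75,110+v/3.75)
print('ptr',ang(s,f(398,352),f(238,250),.003))
print('ptr from hub',ang(s,f(348,320),f(238,250),.003))
print('zero tick',ang(s,f(244,299),f(175,288)))
for a,b in [((482,347),(175,288)),((418,452),(265,170)),((310,490),(386,150)),((206,425),(468,230))]: print(ang(s,f(*a),f(*b)))
E
```

```text
ptr (37.8, [[-5.4, -10.0], [23.5, 27.2]])
ptr from hub (37.7, [[4.3, 2.3], [23.5, 27.2]])
zero tick (17.9, [[12.5, 25.5], [17.5, 40.8]])
(19.6, [[-9.6, -35.5], [17.5, 40.8]])
(64.4, [[-31.3, -15.2], [38.7, 18.3]])
(109.6, [[-32.9, 14.3], [39.9, -11.7]])
(155.9, [[-12.3, 37.3], [19.1, -33.0]])
```

The pointer is at 37.7° and the zero at 19.7°, so the card needs 18°, which is 36° of knob. I'll regrip at yaw -40.

Call:
{"name": "play_rows", "arguments": {
  "plan": [
    [2.64,-1.77,0,0,0,0],
    [2.64,-1.77,0,0,0,0],
    [2.64,-1.77,0,0,0,0],
    [2.64,-1.77,0,0,0,0],
    [2.64,-1.77,0,0,0,0],
    [0,0,0,0,0,-7.15],
    [0,0,0,0,0,-7.15],
    [0,0,0,0,0,-7.15],
    [0,0,0,0,0,-7.15],
    [0,0,0,0,0,-7.15],
    [0,0,0,0,0,-7.15],
    [0,0,0,0,0,-7.15],
    [0,0,2.5,0,0,0],
    [0,0,2.5,0,0,0],
    [0,0,2.5,0,0,0],
    [0,0,2.5,0,0,0],
    [0,0,1.5,0,0,0],
    [0,0,0,0,0,0],
    [0,0,0,0,0,0]
  ],
  "grip": 4.0
}}

```text
clock: 27.25
tool_pos: [0.5375, 0.077, 0.0828]
orientation: [179.9, 0.0, -40.4]
force: [0.3, -0.3, 0.1]
opening: 0.0398
gripper_force: 0.0
```

Call:
{"name": "play_rows", "arguments": {
  "plan": [
    [0,0,0,0,0,0],
    [0,0,0,0,0,0],
    [0,0,0,0,0,0],
    [0,0,0,0,0,0],
    [0,0,0,0,0,0],
    [0,0,0,0,0,0]
  ],
  "grip": 0.9
}}

```text
clock: 27.75
tool_pos: [0.5384, 0.0786, 0.084]
orientation: [-179.9, -0.0, -40.3]
force: [2.0, 2.4, -0.6]
opening: 0.0126
gripper_force: 30.0
```

Call:
{"name": "play_rows", "arguments": {
  "plan": [
    [0,0,0,0,0,6],
    [0,0,0,0,0,6],
    [0,0,0,0,0,6],
    [0,0,0,0,0,6],
    [0,0,0,0,0,6],
    [0,0,0,0,0,6],
    [0,0,0,0,0,0],
    [0,0,0,0,0,0],
    [0,0,0,0,0,0]
  ]
}}

```text
clock: 28.5
tool_pos: [0.5385, 0.0787, 0.084]
orientation: [-179.9, 0.0, -76.1]
force: [3.3, 4.3, -0.2]
opening: 0.013
gripper_force: 30.0
```

Call:
{"name": "play_rows", "arguments": {
  "plan": [
    [0,0,0,0,0,0],
    [0,0,0,0,0,0],
    [0,0,0,0,0,0],
    [0,0,0,0,0,0],
    [0,0,-1,0,0,0],
    [0,0,-2.5,0,0,0],
    [0,0,-4,0,0,0],
    [0,0,-4,0,0,0],
    [0,0,0,0,0,6.9],
    [0,0,0,0,0,6.9],
    [-2.63,1.77,0,0,0,0],
    [-2.63,1.77,0,0,0,0],
    [-2.63,1.77,0,0,0,0],
    [-2.63,1.77,0,0,0,0],
    [-2.63,1.77,0,0,0,0],
    [0,0,0,0,0,0],
    [0,0,0,0,0,0]
  ],
  "grip": 4.0
}}

```text
clock: 29.92
tool_pos: [0.4486, 0.2107, 0.1995]
orientation: [-180.0, 0.0, -89.9]
force: [-0.8, 0.0, 0.1]
opening: 0.0397
gripper_force: 0.0
```

```bash
python3 - <<'E'
from h import *
s=snap('wrist','w8a');o=get_obs();print(o['clock'],o['tool_pos'],o['orientation'])
cv2.imwrite('pics/w8.png',cv2.resize(cv2.imread('pics/w8a.png')[110:270,100:300],(750,600),interpolation=cv2.INTER_CUBIC))
for t in ['tare_grip','dial_zero','dial_centre','pointer_tip']: P(spot_point,'wrist',t,2)
E
```

```text
29.9667 [0.44910227 0.20998328 0.19926709] [-1.79975477e+02  1.40382545e-02 -8.99916667e+01]
wrist tare_grip [0.538 0.077 0.08 ] 0.77
wrist dial_zero [0.545 0.173 0.098] 0.72
wrist dial_centre [0.524 0.196 0.082] 0.59
wrist pointer_tip [0.654 0.23  0.061] 0.71
wrist pointer_tip [0.541 0.172 0.098] 0.59
```

View pics/w8.png

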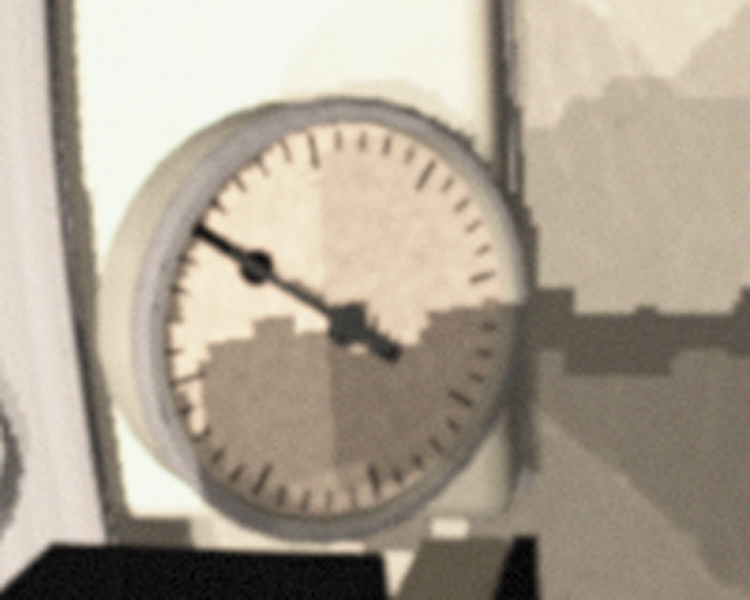

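The zero mark (tick end (197,228), dot (257,266)) now lies under the pointer. I'll check the residual in numbers and measure the scraper side in the same script.

```bash
python3 - <<'E'
from dial import *
s=snap('wrist'); f=lambda u,v:(100+u/3.75,110+v/3.75)
print('ptr',ang(s,f(398,352),f(238,253),.003))
for a,b in [((462,400),(197,229)),((376,477),(315,151)),((263,477),(428,176)),((184,380),(483,278))]: print(ang(s,f(*a),f(*b)))
print('zero: dot->end',ang(s,f(257,266),f(197,229)))
for c in ['top','scene']:
    s=snap(c,c+'9')
    for t in ['bench_scraper','blade_holder','scraper_home','keeper_hinge','keeper_pin']: P(spot_point,c,t,2)
im=cv2.imread('pics/top9.png')[150:310,290:450]
cv2.imwrite('pics/c9.png',cv2.resize(im,(600,600),interpolation=cv2.INTER_CUBIC))
E
```

```text
ptr (37.0, [[-4.8, -10.5], [23.3, 26.9]])
(38.1, [[-20.9, -29.4], [29.1, 34.4]])
(82.7, [[-34.0, -3.8], [42.0, 5.9]])
(128.5, [[-26.6, 24.9], [33.6, -22.9]])
(173.4, [[-1.4, 40.6], [7.7, -37.3]])
zero: dot->end (36.6, [[19.4, 21.4], [29.1, 34.4]])
top bench_scraper [0.535 0.076 0.076] 0.72
top bench_scraper [ 0.418 -0.227 -0.001] 0.69
top blade_holder [ 0.632 -0.229 -0.004] 0.71
top scraper_home [ 0.641 -0.228 -0.   ] 0.63
top keeper_pin [ 0.437 -0.323  0.056] 0.65
scene bench_scraper [ 0.416 -0.23   0.005] 0.94
scene blade_holder [ 0.637 -0.23   0.002] 0.94
scene scraper_home [ 0.636 -0.228  0.006] 0.88
scene scraper_home [0.661 0.229 0.059] 0.6
scene keeper_hinge [ 0.555 -0.32   0.017] 0.6
scene keeper_pin [ 0.442 -0.326  0.058] 0.57
```

View pics/c9.png

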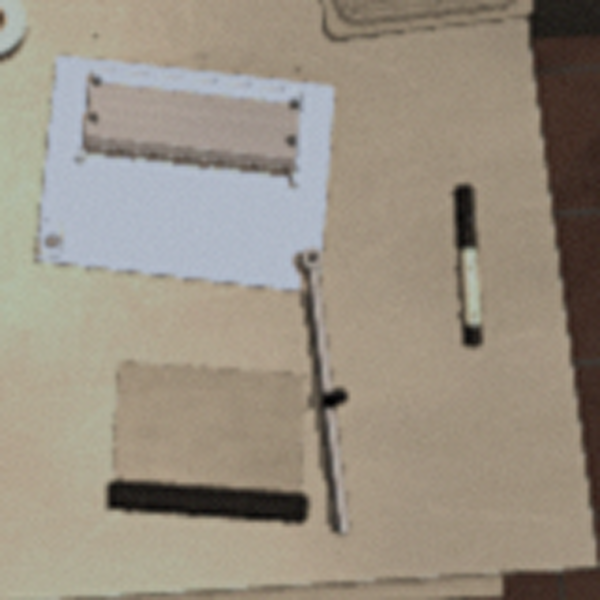

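Crop pixels: plate corners near (57,57), (332,85) and (38,262), handle (108–307, 500), blade edge (118,362)–(303,373). The keeper bar runs from (310,258) to (340,530) with its pin at (337,397). I'll convert these to world.

```bash
python3 - <<'E'
from h import *
s=snap('top');Rm=R.from_euler('xyz',s['attitude'],degrees=True).as_matrix()
def g(u,v,z):
    u,v=290+u/3.75,150+v/3.75
    q=Rm@np.array([(u-s['cx'])/s['fx'],(v-s['cy'])/s['fy'],1]);p=s['position'];return (p+q*(z-p[2])/q[2])[:2]
dy=lambda a,b:np.degrees(np.arctan2(-(b-a)[0],(b-a)[1]))  # yaw if b is +y(left) of a
pl=[g(57,57,.004),g(332,85,.004),g(38,262,.004)]
print('plate RL,RR,FL',np.round(pl,4))
print('yaw from rear edge',dy(pl[1],pl[0]),'left edge',np.degrees(np.arctan2(*(pl[0]-pl[2])[::-1])))
h=[g(86,148,.02),g(297,170,.02),g(93,80,.02),g(300,100,.02)];print('hood',np.round(h,4),dy(h[1],h[0]),dy(h[3],h[2]))
a,b=g(108,497,.012),g(307,508,.012);print('handle',a,b,(a+b)/2,dy(b,a))
a,b=g(118,362,.002),g(303,373,.002);print('edge',a,b,(a+b)/2,dy(b,a))
print('hinge',g(310,258,.026),'end',g(340,530,.026),'pin',g(338,396,.067))
E
```

```text
plate RL,RR,FL [[ 0.7385 -0.1307]
 [ 0.701  -0.3562]
 [ 0.5667 -0.1029]]
yaw from rear edge -9.451948184957132 left edge -9.193912905307704
hood [[ 0.6555 -0.1473]
 [ 0.6271 -0.3166]
 [ 0.7124 -0.1574]
 [ 0.6855 -0.3249]] -9.52495366350873 -9.128974572684845
handle [ 0.37479865 -0.14416454] [ 0.35717611 -0.29918877] [ 0.36598738 -0.22167666] -6.4853178461172885
edge [ 0.48181409 -0.16145389] [ 0.46428435 -0.30875932] [ 0.47304922 -0.23510661] -6.786433657922473
hinge [ 0.55313674 -0.31848458] end [ 0.33842078 -0.32012089] pin [ 0.43799989 -0.31997354]
```

Call:
{"name": "play_rows", "arguments": {
  "plan": [
    [3.94,0.74,0,0,0,0],
    [3.94,0.74,0,0,0,0],
    [3.94,0.74,0,0,0,0],
    [3.94,0.74,0,0,0,0],
    [3.94,0.74,0,0,0,0],
    [3.94,0.74,0,0,0,0],
    [3.94,0.74,0,0,0,0],
    [3.94,0.74,0,0,0,0],
    [3.94,0.74,0,0,0,0],
    [3.94,0.74,0,0,0,0],
    [3.94,0.74,0,0,0,0],
    [0,0,0,0,0,6.6],
    [0,0,0,0,0,0],
    [0,0,0,0,0,0]
  ],
  "grip": 6.0
}}

```text
clock: 32.03
tool_pos: [0.3668, -0.2239, 0.1985]
orientation: [180.0, 0.0, -96.7]
force: [0.0, 0.9, 0.1]
opening: 0.0604
gripper_force: 0.0
```

```bash
python3 - <<'E'
from h import *
o=get_obs();print(o['clock'],o['tool_pos'],o['orientation'],o['joint_pos'])
s=snap('wrist','w10')
print(s['position'],s['attitude'])
for t in ['bench_scraper','blade_holder','keeper_hinge','keeper_pin','scraper_home']: P(spot_point,'wrist',t,2)
E
```

```text
32.0333 [ 0.36684988 -0.22388535  0.19845502] [ 1.79988275e+02  6.56818356e-03 -9.67136948e+01] [-4.89633543e+00 -9.74461729e-01 -3.25561658e+01 -8.14170791e-03
 -5.84298073e+01 -1.81309550e+00]
[ 0.35715416 -0.30083284  0.33772044] [1.63286124e+02 3.65148688e-02 1.73279557e+02]
wrist bench_scraper [ 0.416 -0.233  0.004] 0.9
wrist blade_holder [ 0.634 -0.227 -0.001] 0.82
wrist keeper_hinge [ 0.562 -0.32   0.024] 0.69
wrist keeper_pin [ 0.443 -0.322  0.05 ] 0.9
wrist scraper_home [ 0.641 -0.226  0.004] 0.94
```

View pics/w10.png

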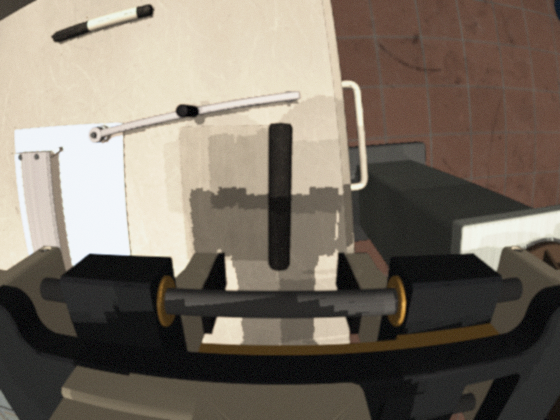

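The handle runs vertically from (281,125) to (279,268), lined up with the tool. Computing its exact centre and yaw.

```bash
python3 - <<'E'
from h import *
s=snap('wrist')
a,b=wz(s,280.5,124,.014)[:2],wz(s,279,269,.014)[:2];print(a,b,(a+b)/2,np.linalg.norm(a-b),np.degrees(np.arctan2(-(b-a)[0],(b-a)[1])))
for z,t,u,v in [(.026,'hinge',98,132),(.067,'pin',185,110),(.004,'FRcorner',124,124)]: print(t,wz(s,u,v,z))
E
```

```text
[ 0.35926683 -0.29567306] [ 0.37867016 -0.14109138] [ 0.3689685  -0.21838222] 0.15579468458802542 -7.1544355953452845
hinge [ 0.55113582 -0.31954219  0.026     ]
pin [ 0.43744629 -0.31960605  0.067     ]
FRcorner [ 0.5289792  -0.32285218  0.004     ]
```

Call:
{"name": "play_rows", "arguments": {
  "plan": [
    [-0.3,-0.1,3.5,0,0,0.3],
    [0,0,3.5,0,0,0],
    [0,0,3.5,0,0,0],
    [0,0,3.5,0,0,0],
    [0,0,2,0,0,0],
    [0,0,1.2,0,0,0],
    [0,0,0.3,0,0,0],
    [0,0,0,0,0,0],
    [0,0,0,0,0,0]
  ],
  "grip": 5.0
}}

```text
clock: 33.13
tool_pos: [0.3692, -0.2206, 0.0241]
orientation: [-180.0, -0.0, -96.9]
force: [1.1, 0.6, 0.4]
opening: 0.0503
gripper_force: 0.0
```

Call:
{"name": "play_rows", "arguments": {
  "plan": [
    [0,0,0,0,0,0],
    [0,0,0,0,0,0],
    [0,0,0,0,0,0],
    [0,0,0,0,0,0],
    [0,0,0,0,0,0],
    [0,0,0,0,0,0]
  ],
  "grip": 1.8
}}

```text
clock: 33.63
tool_pos: [0.3687, -0.2208, 0.024]
orientation: [-180.0, -0.0, -97.0]
force: [-1.1, 1.2, 6.2]
opening: 0.023
gripper_force: 30.0
```

```bash
python3 - <<'E'
from h import *
o=get_obs();print(o['clock'],o['tool_pos'],o['orientation'],o['opening'],o['gripper_force'])
E
```

```text
33.6333 [ 0.36874587 -0.22080938  0.0240017 ] [-1.79954394e+02 -1.46439711e-03 -9.70120684e+01] 0.023036044063082826 29.999137222766876
```

Call:
{"name": "play_rows", "arguments": {
  "plan": [
    [0,0,-2,0,0,0],
    [0,0,-2,0,0,0],
    [0,0,-2,0,0,0],
    [-0.57,-2.87,0,0,0,0],
    [-0.57,-2.87,0,0,0,0],
    [-0.57,-2.87,0,0,0,0],
    [-0.57,-2.87,0,0,0,0],
    [-0.57,-2.87,0,0,0,0],
    [0,0,0,0,0,2.3],
    [0,0,0,0,0,0],
    [0,0,0,0,0,0]
  ]
}}

```text
clock: 34.55
tool_pos: [0.5135, -0.2098, 0.0827]
orientation: [179.9, 0.0, -99.3]
force: [-0.9, 0.1, -1.2]
opening: 0.023
gripper_force: 30.0
```

```bash
python3 - <<'E'
from h import *
o=get_obs();print(o['clock'],o['tool_pos'],o['orientation'],o['opening'],o['gripper_force'])
s=snap('wrist','w11a')
cv2.imwrite('pics/w11.png',cv2.resize(cv2.imread('pics/w11a.png')[60:285,0:300],(800,600),interpolation=cv2.INTER_CUBIC))
for t in ['bench_scraper','blade_holder','keeper_hinge','keeper_pin','scraper_home']: P(spot_point,'wrist',t,2)
E
```

```text
34.55 [ 0.51347628 -0.20980445  0.08273672] [ 1.79881593e+02  5.32288019e-03 -9.92730233e+01] 0.02295507702883679 29.9928018450737
wrist bench_scraper [ 0.562 -0.222  0.06 ] 0.65
wrist blade_holder [ 0.558 -0.32   0.024] 0.41
wrist keeper_hinge [ 0.56  -0.317  0.025] 0.65
wrist keeper_pin [ 0.44  -0.323  0.053] 0.73
```

View pics/w11.png

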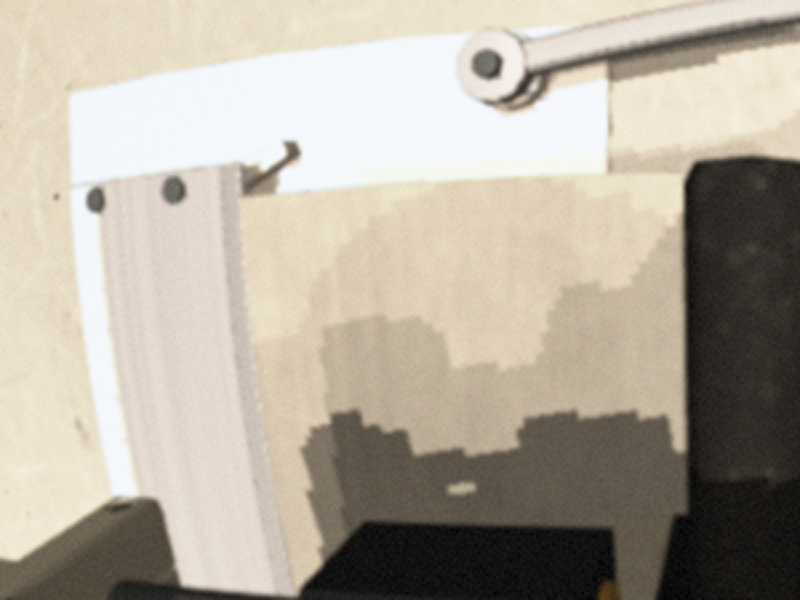

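Blade right edge runs along (245,195)–(690,175), hood right end at (240,165) and the guide tip at (293,148). I'll compare their lateral positions in the holder frame.

```bash
python3 - <<'E'
from h import *
s=snap('wrist');o=get_obs();t=np.radians(o['orientation'][2]+90);O=np.array([.636,-.230])
def L(u,v,z):
    p=wz(s,u*.375,60+v*.375,z)[:2];d=p-O;th=np.radians(-9.3);return np.round([np.cos(th)*d[0]+np.sin(th)*d[1],-np.sin(th)*d[0]+np.cos(th)*d[1]],4)
print('blade edge R near hood',L(245,197,.0607),'near handle',L(685,175,.0607))
print('handle end',L(740,160,.071))
print('hood R front',L(243,165,.018),'R rear',L(105,182,.018))
print('guide tip',L(293,150,.018),'guide inner',L(250,190,.010))
print('plate FR',L(607,172,.004),'plate RR',L(70,92,.004),'plate front edge top',L(607,35,.004))
print('hinge',L(487,65,.026))
d=o['tool_pos'][:2]-O;th=np.radians(-9.3);print('tcp',np.cos(th)*d[0]+np.sin(th)*d[1],-np.sin(th)*d[0]+np.cos(th)*d[1])
E
```

```text
blade edge R near hood [-0.0191 -0.0759] near handle [-0.1124 -0.0749]
handle end [-0.1227 -0.0776]
hood R front [ 0.0087 -0.084 ] R rear [ 0.0601 -0.0851]
guide tip [-0.0075 -0.0863] guide inner [ 0.0119 -0.0771]
plate FR [-0.0885 -0.0751] plate RR [ 0.0873 -0.1162] plate front edge top [-0.0888 -0.1103]
hinge [-0.0641 -0.1018]
tcp -0.12351564283436288 -2.807578608687855e-05
```

Lateral alignment is within about 1 mm. Lowering, then feeding in.

Call:
{"name": "play_rows", "arguments": {
  "plan": [
    [0,0,2,0,0,0],
    [0,0,2,0,0,0],
    [0,0,1.1,0,0,0],
    [0,0,0,0,0,0],
    [0,-1,0,0,0,0],
    [0,-1,0,0,0,0],
    [0,-1,0,0,0,0],
    [0,-1,0,0,0,0],
    [0,0,0,0,0,0]
  ]
}}

```text
clock: 35.65
tool_pos: [0.5572, -0.2169, 0.0333]
orientation: [-179.8, -0.0, -99.3]
force: [-0.3, -0.0, -1.8]
opening: 0.0231
gripper_force: 30.0
```

Call:
{"name": "play_rows", "arguments": {
  "plan": [
    [0,-1,0,0,0,0],
    [0,-1,0,0,0,0],
    [0,-0.5,0,0,0,0],
    [0,0,0,0,0,0]
  ]
}}

```text
clock: 35.98
tool_pos: [0.5801, -0.2207, 0.0326]
orientation: [-179.9, -0.0, -99.3]
force: [0.7, -0.7, -2.0]
opening: 0.0234
gripper_force: 30.0
```

```bash
python3 - <<'E'
from h import *
o=get_obs();print(o['clock'],o['tool_pos'],o['orientation'],o['opening'],o['gripper_force'],o['force'],o['moment'])
E
```

```text
35.9833 [ 0.58013144 -0.22071594  0.032572  ] [-1.79947329e+02 -8.52840708e-03 -9.92946263e+01] 0.023406777046442298 29.992556869983673 [ 0.74266157 -0.73698758 -1.97704614] [ 0.04904804 -0.03613693 -0.00987697]
```

Call:
{"name": "play_rows", "arguments": {
  "plan": [
    [0,-0.2,0.2,0,0,0],
    [0,-0.2,0.2,0,0,0],
    [0,-0.2,0,0,0,0],
    [0,-0.2,0,0,0,0],
    [0,0,0,0,0,0],
    [0,0,0,0,0,0]
  ]
}}

```text
clock: 36.48
tool_pos: [0.5866, -0.2218, 0.0286]
orientation: [-180.0, 0.0, -99.3]
force: [-0.4, 0.0, -1.1]
opening: 0.0231
gripper_force: 30.0
```

Call:
{"name": "play_rows", "arguments": {
  "plan": [
    [0,-0.2,0,0,0,0],
    [0,-0.2,0,0,0,0],
    [0,-0.1,0,0,0,0],
    [0,0,0,0,0,0],
    [0,0,0,0,0,0]
  ]
}}

```text
clock: 36.9
tool_pos: [0.5914, -0.2226, 0.0285]
orientation: [180.0, 0.0, -99.3]
force: [0.4, -0.3, -2.0]
opening: 0.0228
gripper_force: 30.0
```

Call:
{"name": "play_rows", "arguments": {
  "plan": [
    [0,-0.1,0,0,0,0],
    [0,-0.1,0,0,0,0],
    [0,-0.1,0,0,0,0],
    [0,0,0,0,0,0],
    [0,0,0,0,0,0]
  ]
}}

```text
clock: 37.32
tool_pos: [0.5927, -0.2227, 0.0282]
orientation: [179.8, 0.0, -99.3]
force: [-5.5, 4.3, 1.0]
opening: 0.0235
gripper_force: 30.0
```

Call:
{"name": "play_rows", "arguments": {
  "plan": [
    [0,-0.1,0,0,0,0],
    [0,-0.1,0,0,0,0],
    [0,0,0,0,0,0],
    [0,0,0,0,0,0]
  ]
}}

```text
clock: 37.65
tool_pos: [0.5929, -0.2227, 0.0281]
orientation: [179.6, 0.0, -99.4]
force: [-10.4, 5.5, 6.7]
opening: 0.0229
gripper_force: 30.0
```

Call:
{"name": "play_rows", "arguments": {
  "plan": [
    [0,0,0,0,0,0],
    [0,0,0,0,0,0],
    [0,0,0,0,0,0],
    [0,0,0,0,0,0],
    [0,0,-1,0,0,0],
    [0,0,-3,0,0,0],
    [0,0,-4,0,0,0],
    [0,0,-4,0,0,0],
    [0,0,-4,0,0,0],
    [0,0,-4,0,0,0],
    [0,0,0,0,0,0],
    [0,0,0,0,0,0]
  ],
  "grip": 4.0
}}

```text
clock: 38.65
tool_pos: [0.5979, -0.2237, 0.2331]
orientation: [-179.6, 0.0, -99.3]
force: [-0.5, -0.2, -1.0]
opening: 0.0401
gripper_force: 0.0
```

```bash
python3 - <<'E'
from h import *
o=get_obs();print(o['clock'],o['tool_pos'],o['orientation'])
s=snap('wrist','w12a')
cv2.imwrite('pics/w12.png',cv2.resize(cv2.imread('pics/w12a.png')[75:285,130:410],(800,600),interpolation=cv2.INTER_CUBIC))
for t in ['bench_scraper','blade_holder','keeper_hinge','keeper_pin','scraper_home']: P(spot_point,'wrist',t,2)
E
```

```text
38.65 [ 0.59792178 -0.22373259  0.23307015] [-1.79566060e+02  1.37578329e-02 -9.92995060e+01]
wrist bench_scraper [ 0.64  -0.233  0.005] 0.58
wrist blade_holder [ 0.636 -0.226 -0.001] 0.91
wrist keeper_hinge [ 0.559 -0.319  0.026] 0.75
wrist keeper_hinge [ 0.442 -0.321  0.053] 0.5
wrist keeper_pin [ 0.441 -0.319  0.052] 0.84
wrist scraper_home [ 0.643 -0.224  0.003] 0.82
wrist scraper_home [0.398 0.227 0.   ] 0.23
```

View pics/w12.png

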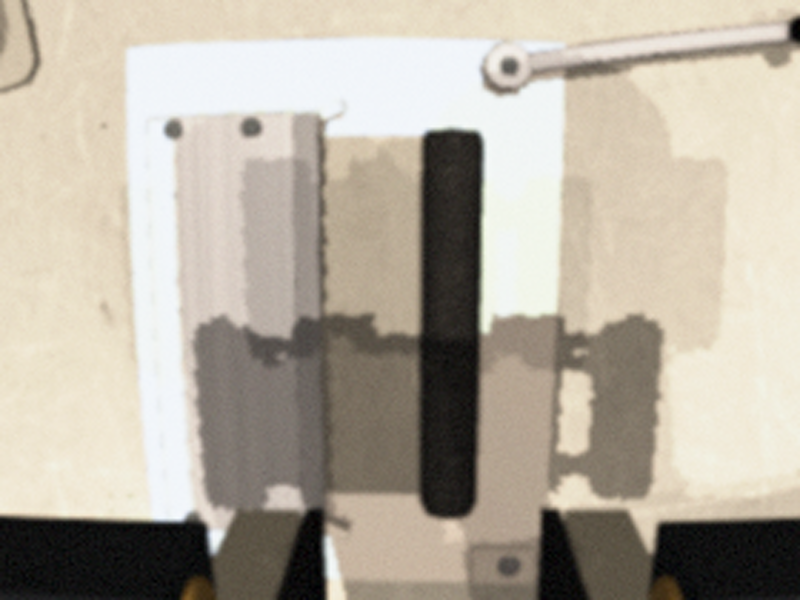

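The handle is at (422–480) and the hood lip at about (325), all parallel. I'll check the seating gap in mm.

```bash
python3 - <<'E'
from h import *
s=snap('wrist');O=np.array([.636,-.230]);th=np.radians(-9.3)
def L(u,v,z):
    d=wz(s,130+u*.35,75+v*.35,z)[:2]-O;return np.round([np.cos(th)*d[0]+np.sin(th)*d[1],-np.sin(th)*d[0]+np.cos(th)*d[1]],4)
for n,u,v,z in [('handleF up',421,150,.016),('handleB up',482,150,.016),('handleF lo',420,490,.016),('handleB lo',476,490,.016),('end up',453,129,.016),('end lo',448,518,.016),('lip up',324,140,.023),('lip lo',327,480,.023),('plate front',565,140,.004),('plate front lo',552,480,.004),('plate rear',140,300,.004),('hinge',508,66,.026)]: print(n,L(u,v,z))
E
```

```text
handleF up [-0.038  -0.0695]
handleB up [-0.0607 -0.0696]
handleF lo [-0.0372  0.0661]
handleB lo [-0.06    0.0662]
end up [-0.0499 -0.0774]
end lo [-0.0486  0.0786]
lip up [-0.0025 -0.0738]
lip lo [-0.0001  0.0591]
plate front [-0.0937 -0.0738]
plate front lo [-0.0927  0.0668]
plate rear [ 0.0774 -0.0113]
hinge [-0.0694 -0.1008]
```

The gap to the hinge matches home (20 mm measured, 19 expected). Now the keeper: I'll go above the pin at yaw 0.

Call:
{"name": "play_rows", "arguments": {
  "plan": [
    [0,0,0,0,0,-7.1],
    [0,0,0,0,0,-7.1],
    [0,0,0,0,0,-7.1],
    [0,0,0,0,0,-7.1],
    [0,0,0,0,0,-7.1],
    [0,0,0,0,0,-7.1],
    [0,0,0,0,0,-7.1],
    [0,0,0,0,0,-7.1],
    [0,0,0,0,0,-7.1],
    [0,0,0,0,0,-7.1],
    [0,0,0,0,0,-7.1],
    [0,0,0,0,0,-7.1],
    [0,0,0,0,0,-7.1],
    [0,0,0,0,0,-7.1],
    [-3.13,1.96,0,0,0,0],
    [-3.13,1.96,0,0,0,0],
    [-3.13,1.96,0,0,0,0],
    [-3.13,1.96,0,0,0,0],
    [-3.13,1.96,0,0,0,0],
    [0,0,0,0,0,0]
  ],
  "grip": 3.0
}}

```text
clock: 40.67
tool_pos: [0.4351, -0.3234, 0.2283]
orientation: [-180.0, 0.1, -0.1]
force: [-0.1, 0.4, -0.9]
opening: 0.03
gripper_force: 0.0
```

```bash
python3 - <<'E'
from h import *
s=snap('wrist','w13')
o=get_obs();print(o['clock'],o['tool_pos'],o['orientation'],o['joint_pos'])
for t in ['keeper_hinge','keeper_pin']: P(spot_point,'wrist',t,2)
E
```

```text
40.7167 [ 0.43731694 -0.32287065  0.22846467] [-1.79990096e+02  4.37153235e-02 -8.47614005e-02] [-1.57757649e+01  8.93045253e+00 -1.73973141e+01  2.55154507e-03
 -6.37169982e+01  1.05689869e+02]
wrist keeper_hinge [ 0.56  -0.318  0.026] 0.79
wrist keeper_pin [ 0.56  -0.319  0.024] 0.73
```

View pics/w13.png

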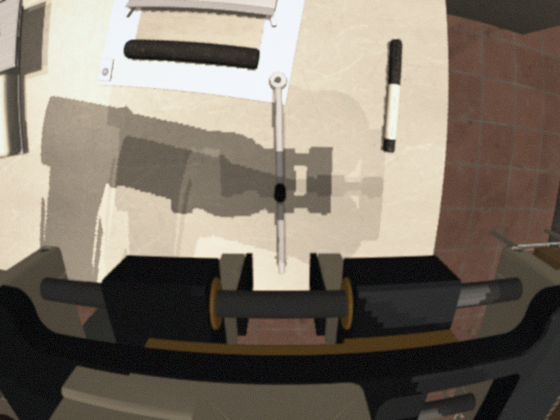

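The pin is at (280,191), centred laterally between the fingers, and the hinge is at (278,80).

```bash
python3 - <<'E'
from h import *
s=snap('wrist')
print(wz(s,280,190,.067),wz(s,280,193,.056),wz(s,278,80,.028),wz(s,282,268,.02),get_obs()['tool_pos'])
E
```

```text
[ 0.45147482 -0.32085267  0.067     ] [ 0.4460554  -0.32082939  0.056     ] [ 0.55923244 -0.31872394  0.028     ] [ 0.34710712 -0.32308393  0.02      ] [ 0.44031523 -0.3216268   0.22834758]
```

Call:
{"name": "play_rows", "arguments": {
  "plan": [
    [0.3,0,3.5,0,0,0],
    [0,0,3.5,0,0,0],
    [0,0,3.5,0,0,0],
    [0,0,3.5,0,0,0],
    [0,0,2,0,0,0],
    [0,0,1.4,0,0,0],
    [0,0,0,0,0,0]
  ],
  "grip": 3.0
}}

```text
clock: 41.45
tool_pos: [0.4418, -0.3202, 0.0508]
orientation: [-179.9, 0.4, 0.1]
force: [-0.4, -0.1, -0.4]
opening: 0.0298
gripper_force: 0.0
```

Call:
{"name": "play_rows", "arguments": {
  "plan": [
    [0,0,0,0,0,0],
    [0,0,0,0,0,0],
    [0,0,0,0,0,0],
    [0,0,0,0,0,0]
  ],
  "grip": 1.5
}}

```text
clock: 41.78
tool_pos: [0.4439, -0.3218, 0.0558]
orientation: [180.0, -0.1, 0.1]
force: [0.5, -0.6, 1.0]
opening: 0.0156
gripper_force: 0.0
```

Call:
{"name": "play_rows", "arguments": {
  "plan": [
    [0.04,-1,0,0,0,5],
    [0.04,-1,0,0,0,5],
    [0.04,-1,0,0,0,5],
    [0.04,-1,0,0,0,5],
    [0.04,-1,0,0,0,5],
    [0.04,-1,0,0,0,5],
    [0.04,-1,0,0,0,5],
    [0.04,-1,0,0,0,5],
    [0.04,-1,0,0,0,5],
    [0.04,-1,0,0,0,5],
    [0,0,0,0,0,0]
  ]
}}

```text
clock: 42.7
tool_pos: [0.4853, -0.2329, 0.0557]
orientation: [-179.9, -0.1, -50.1]
force: [0.1, -1.3, -0.1]
opening: 0.0149
gripper_force: 0.0
```

```bash
python3 - <<'E'
from h import *
for c in ['top','scene']:
    snap(c); P(spot_point,c,'keeper_pin',2,.4)
o=get_obs();print(o['clock'],o['tool_pos'],o['orientation'],o['force'],o['opening'])
p=o['tool_pos'][:2]-np.array([.558,-.320]);print(np.hypot(*p),np.degrees(np.arctan2(p[1],p[0])))
E
```

```text
scene keeper_pin [0.653 0.151 0.062] 0.64
42.9 [ 0.4833981  -0.23377331  0.05500505] [-1.79964375e+02 -3.18311047e-02 -4.97898482e+01] [0.30673468 0.03709837 0.94893545] 0.014848989897509128
0.11401967404887779 130.8658167535011
```

Call:
{"name": "play_rows", "arguments": {
  "plan": [
    [0.04,-1,0,0,0,5],
    [0.04,-1,0,0,0,5],
    [0.04,-1,0,0,0,5],
    [0.04,-1,0,0,0,5],
    [0.04,-1,0,0,0,5],
    [0.04,-1,0,0,0,5],
    [0.04,-1,0,0,0,5],
    [0.04,-1,0,0,0,5],
    [0.02,-0.5,0,0,0,2.5],
    [0,0,0,0,0,0]
  ]
}}

```text
clock: 43.73
tool_pos: [0.5626, -0.207, 0.0545]
orientation: [-180.0, -0.0, -92.5]
force: [-0.5, -0.0, -0.3]
opening: 0.015
gripper_force: 0.0
```

Call:
{"name": "play_rows", "arguments": {
  "plan": [
    [0,-0.3,0,0,0,1.5],
    [0,-0.3,0,0,0,1.5],
    [0,-0.3,0,0,0,1.5],
    [0,-0.2,0,0,0,1],
    [0,-0.2,0,0,0,0.5],
    [0,0,0,0,0,0],
    [0,0,0,0,0,0]
  ]
}}

```text
clock: 44.32
tool_pos: [0.5714, -0.2079, 0.0541]
orientation: [179.7, -0.0, -98.3]
force: [-6.2, -0.1, 4.6]
opening: 0.0154
gripper_force: 3.3
```

```bash
python3 - <<'E'
from h import *
o=get_obs();print(o['clock'],o['tool_pos'],o['orientation'],o['force'],o['opening'])
p=o['tool_pos'][:2]-np.array([.558,-.320]);print(np.hypot(*p),np.degrees(np.arctan2(p[1],p[0])))
E
```

```text
44.3167 [ 0.57136218 -0.20793321  0.05405779] [ 1.79686829e+02 -3.00629882e-03 -9.83071582e+01] [-6.21876514 -0.11719121  4.64159256] 0.015448804473551776
0.11286059570132527 83.20049084078323
```

Meeting the catch ball. Pushing on through it.

Call:
{"name": "play_rows", "arguments": {
  "plan": [
    [0,-0.2,0,0,0,0.5],
    [0,-0.2,0,0,0,0.5],
    [0,-0.2,0,0,0,0],
    [0,0,0,0,0,0],
    [0,0,0,0,0,0]
  ]
}}

```text
clock: 44.73
tool_pos: [0.577, -0.2087, 0.054]
orientation: [179.6, -0.0, -99.4]
force: [-9.6, 2.1, 6.2]
opening: 0.0146
gripper_force: 5.2
```

Call:
{"name": "play_rows", "arguments": {
  "plan": [
    [0,-0.2,0,0,0,0],
    [0,-0.2,0,0,0,0],
    [0,0,0,0,0,0],
    [0,0,0,0,0,0]
  ]
}}

```text
clock: 45.07
tool_pos: [0.5773, -0.2088, 0.0536]
orientation: [179.2, -0.0, -99.4]
force: [-20.5, 6.6, 15.6]
opening: 0.0153
gripper_force: 10.7
```

At the stop. I'll relax, open, rise clear and verify everything.

Call:
{"name": "play_rows", "arguments": {
  "plan": [
    [0,0.2,0,0,0,0],
    [0,0.2,0,0,0,0],
    [0,0,0,0,0,0],
    [0,0,0,0,0,0],
    [0,0,-1,0,0,0],
    [0,0,-3,0,0,0],
    [0,0,-4,0,0,0],
    [0,0,-4,0,0,0],
    [0,0,-4,0,0,0],
    [0,0,0,0,0,0],
    [0,0,0,0,0,0]
  ],
  "grip": 3.0
}}

```text
clock: 45.98
tool_pos: [0.5828, -0.2088, 0.2189]
orientation: [-179.6, 0.0, -99.4]
force: [0.0, -0.0, -0.7]
opening: 0.0298
gripper_force: 0.0
```

```bash
python3 - <<'E'
from h import *
o=get_obs();print(o['clock'],o['tool_pos'],o['force'])
s=snap('wrist','w14a');t=snap('top','t14');c=snap('scene','s14')
a=cv2.resize(cv2.imread('pics/w14a.png')[75:285,130:410],(400,300),interpolation=cv2.INTER_CUBIC)
b=cv2.resize(cv2.imread('pics/s14.png')[150:300,140:340],(400,300),interpolation=cv2.INTER_CUBIC)
w=cv2.resize(cv2.imread('pics/t14.png')[100:325,80:455],(800,300*800//800),interpolation=cv2.INTER_CUBIC)
cv2.imwrite('pics/f14.png',np.vstack([np.hstack([a,b]),w]))
for cc in ['top','scene']:
  for t in ['dip_cup_1','keeper_pin','bench_scraper','dial_zero','pointer_tip']: P(spot_point,cc,t,5,.4)
E
```

```text
45.9833 [ 0.58282439 -0.20883259  0.2189429 ] [ 0.04350386 -0.01203932 -0.66133803]
top dip_cup_1 [ 0.362  0.388 -0.003] 0.95
top dip_cup_1 [0.659 0.15  0.058] 0.89
top dip_cup_1 [0.68  0.209 0.058] 0.82
top dip_cup_1 [0.659 0.068 0.059] 0.64
top keeper_pin [ 0.574 -0.205  0.058] 0.53
top bench_scraper [ 0.642 -0.234  0.002] 0.82
top dial_zero [0.543 0.172 0.101] 0.85
top pointer_tip [ 0.638 -0.23   0.003] 0.61
scene dip_cup_1 [0.659 0.147 0.06 ] 0.92
scene dip_cup_1 [ 0.366  0.392 -0.   ] 0.78
scene dip_cup_1 [0.679 0.206 0.056] 0.61
scene dip_cup_1 [0.66  0.066 0.056] 0.56
scene keeper_pin [ 0.575 -0.211  0.057] 0.66
scene keeper_pin [0.593 0.146 0.004] 0.58
scene dial_zero [0.544 0.174 0.098] 0.83
scene pointer_tip [0.54  0.174 0.102] 0.56
```

View pics/f14.png

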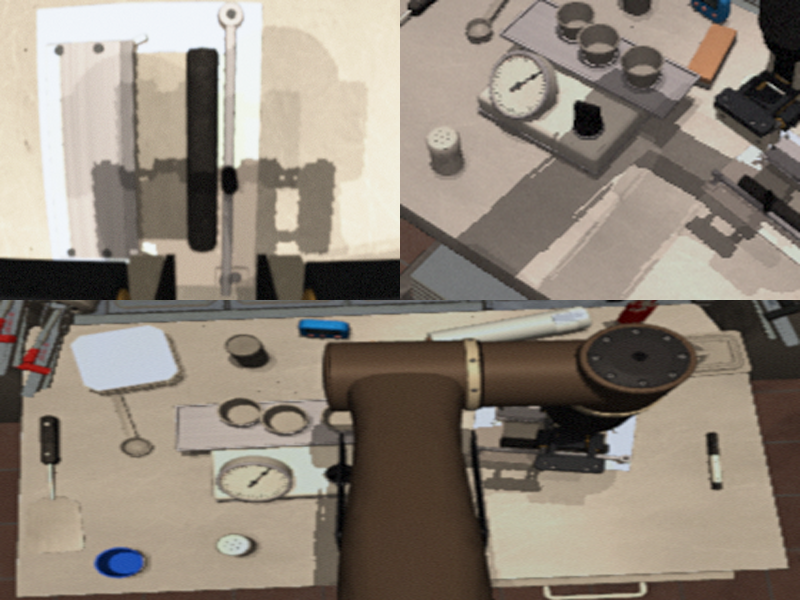

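Scraper home and keeper shut, with the pin at (0.575,-0.208). The left cup has been knocked, though: it was at (0.660,0.232) and is now at about (0.680,0.207), still on the pan. I'll look at it closely.

Call:
{"name": "play_rows", "arguments": {
  "plan": [
    [0,0,-1,0,0,-4.7],
    [0,0,-1,0,0,-4.7],
    [-4,-0.3,0,0,0,0],
    [-4,-0.3,0,0,0,0],
    [-4,-0.3,0,0,0,0],
    [-4,-0.3,0,0,0,0],
    [-4,-0.3,0,0,0,0],
    [-4,-0.3,0,0,0,0],
    [-4,-0.3,0,0,0,0],
    [-4,-0.3,0,0,0,0],
    [-4,-0.3,0,0,0,0],
    [-4,-0.3,0,0,0,0],
    [-4,-0.3,0,0,0,0],
    [0,0,0,0,0,0],
    [0,0,0,0,0,0]
  ],
  "grip": 8.5
}}

```text
clock: 47.88
tool_pos: [0.6137, 0.2338, 0.2338]
orientation: [180.0, -0.0, -89.8]
force: [-0.7, -0.7, -0.1]
opening: 0.0849
gripper_force: 0.0
```

```bash
python3 - <<'E'
from h import *
o=get_obs();print(o['clock'],o['tool_pos'],o['force'])
s=snap('wrist','w15a')
cv2.imwrite('pics/w15.png',cv2.resize(cv2.imread('pics/w15a.png')[30:255,130:430],(800,600),interpolation=cv2.INTER_CUBIC))
for t in ['dip_cup_1','pan']: P(spot_point,'wrist',t,5,.3)
E
```

```text
47.8833 [0.61373187 0.23377673 0.23377722] [-0.66096609 -0.74811667 -0.11457752]
wrist dip_cup_1 [0.659 0.149 0.057] 0.93
wrist dip_cup_1 [0.678 0.205 0.061] 0.68
wrist dip_cup_1 [0.661 0.064 0.056] 0.68
```

View pics/w15.png

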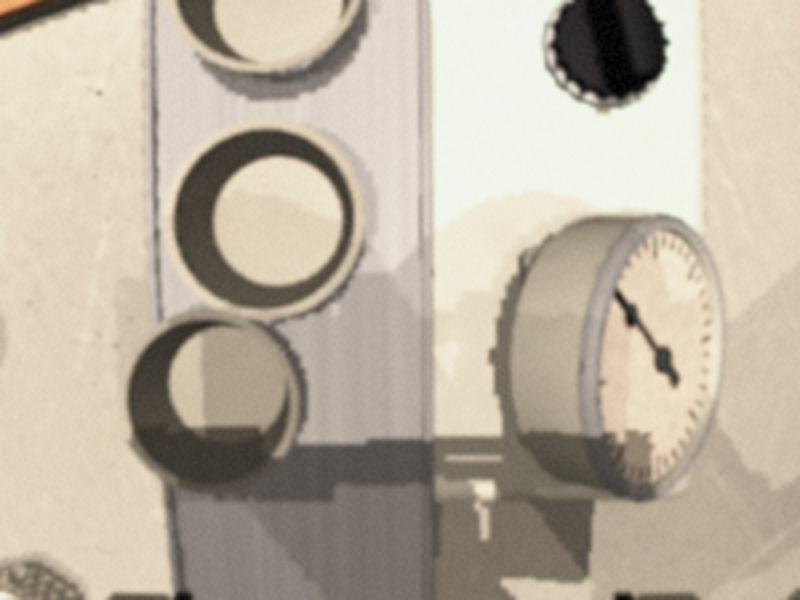

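The cup at (213,400) is upright but hard against the pan's rear rim and touching its neighbour. I'll recentre it gently, and the tare isn't affected.

Call:
{"name": "play_rows", "arguments": {
  "plan": [
    [1.35,-3.25,0,0,0,0],
    [1.35,-3.25,0,0,0,0],
    [0,0,0,0,0,0],
    [0,0,3,0,0,0],
    [0,0,3,0,0,0],
    [0,0,3,0,0,0],
    [0,0,3,0,0,0],
    [0,0,1.8,0,0,0],
    [0,0,0.7,0,0,0],
    [0,0,0,0,0,0],
    [0,0,0,0,0,0]
  ],
  "grip": 8.6
}}

```text
clock: 48.95
tool_pos: [0.6797, 0.2038, 0.0906]
orientation: [-179.9, 0.0, -90.1]
force: [-0.4, -0.3, 0.1]
opening: 0.0861
gripper_force: 0.0
```

Call:
{"name": "play_rows", "arguments": {
  "plan": [
    [0,0,0,0,0,0],
    [0,0,0,0,0,0],
    [0,0,0,0,0,0],
    [0,0,0,0,0,0],
    [0,0,0,0,0,0],
    [0,0,0,0,0,0],
    [0,0,0,0,0,0]
  ],
  "grip": 5.5
}}

```text
clock: 49.53
tool_pos: [0.6793, 0.2046, 0.0899]
orientation: [-180.0, 0.0, -90.0]
force: [0.8, -0.2, -0.9]
opening: 0.0605
gripper_force: 30.0
```

Call:
{"name": "play_rows", "arguments": {
  "plan": [
    [0,0,-0.5,0,0,0],
    [0,0,-0.5,0,0,0],
    [-1,0.7,0,0,0,0],
    [-1,0.7,0,0,0,0],
    [-1,0.6,0,0,0,0],
    [0,0,0,0,0,0],
    [0,0,0.5,0,0,0],
    [0,0,0.5,0,0,0],
    [0,0,0.2,0,0,0],
    [0,0,0.2,0,0,0],
    [0,0,0,0,0,0],
    [0,0,0,0,0,0]
  ]
}}

```text
clock: 50.53
tool_pos: [0.659, 0.2341, 0.0853]
orientation: [180.0, -0.0, -90.0]
force: [-1.1, 0.0, 1.5]
opening: 0.0607
gripper_force: 30.0
```

Call:
{"name": "play_rows", "arguments": {
  "plan": [
    [0,0,0,0,0,0],
    [0,0,0,0,0,0],
    [0,0,0,0,0,0],
    [0,0,0,0,0,0],
    [0,0,-1,0,0,0],
    [0,0,-2,0,0,0],
    [0,0,-3,0,0,0],
    [0,0,-4,0,0,0],
    [-1.5,4,0,0,0,0],
    [0,4,0,0,0,0],
    [0,4,0,0,0,0],
    [0,4,0,0,0,0],
    [1.5,4,0,0,0,0],
    [2,1,0,0,0,0],
    [0,0,0,0,0,0],
    [0,0,0,0,0,0],
    [0,0,0,0,0,0]
  ],
  "grip": 7.8
}}

```text
clock: 51.95
tool_pos: [0.4516, 0.2149, 0.1867]
orientation: [-179.9, 0.1, -90.0]
force: [0.5, -0.7, -0.3]
opening: 0.0779
gripper_force: 0.0
```

```bash
python3 - <<'E'
from h import *
o=get_obs();print(o['clock'],o['tool_pos'],o['force'])
s=snap('wrist','w16a')
cv2.imwrite('pics/w16.png',cv2.resize(cv2.imread('pics/w16a.png')[75:285,40:320],(800,600),interpolation=cv2.INTER_CUBIC))
for c in ['wrist','top','scene']:
  if c!='wrist': snap(c)
  for t in ['dip_cup_1','dial_zero','pointer_tip','keeper_pin']: P(spot_point,c,t,4,.4)
E
```

```text
51.95 [0.45161635 0.21493134 0.18666764] [ 0.48579928 -0.72862609 -0.31571158]
wrist dip_cup_1 [0.661 0.065 0.059] 0.85
wrist dip_cup_1 [0.656 0.236 0.063] 0.82
wrist dip_cup_1 [ 0.363  0.388 -0.002] 0.77
wrist dip_cup_1 [0.657 0.147 0.057] 0.71
wrist dial_zero [0.543 0.175 0.097] 0.8
wrist pointer_tip [0.542 0.17  0.102] 0.55
top dip_cup_1 [0.658 0.067 0.057] 0.96
top dip_cup_1 [0.66  0.236 0.058] 0.67
top dip_cup_1 [0.659 0.149 0.058] 0.64
top dip_cup_1 [ 0.364  0.39  -0.003] 0.48
top dial_zero [0.542 0.171 0.101] 0.55
top pointer_tip [0.657 0.068 0.055] 0.65
top pointer_tip [0.542 0.174 0.102] 0.59
top keeper_pin [ 0.766 -0.076 -0.003] 0.65
top keeper_pin [0.526 0.192 0.081] 0.6
top keeper_pin [ 0.573 -0.206  0.058] 0.53
scene dip_cup_1 [0.662 0.068 0.055] 0.85
scene dip_cup_1 [0.659 0.236 0.06 ] 0.79
scene dip_cup_1 [0.368 0.393 0.001] 0.69
scene dial_zero [0.54  0.174 0.1  ] 0.82
scene pointer_tip [0.539 0.177 0.1  ] 0.54
scene keeper_pin [ 0.573 -0.209  0.058] 0.7
```

View pics/w16.png

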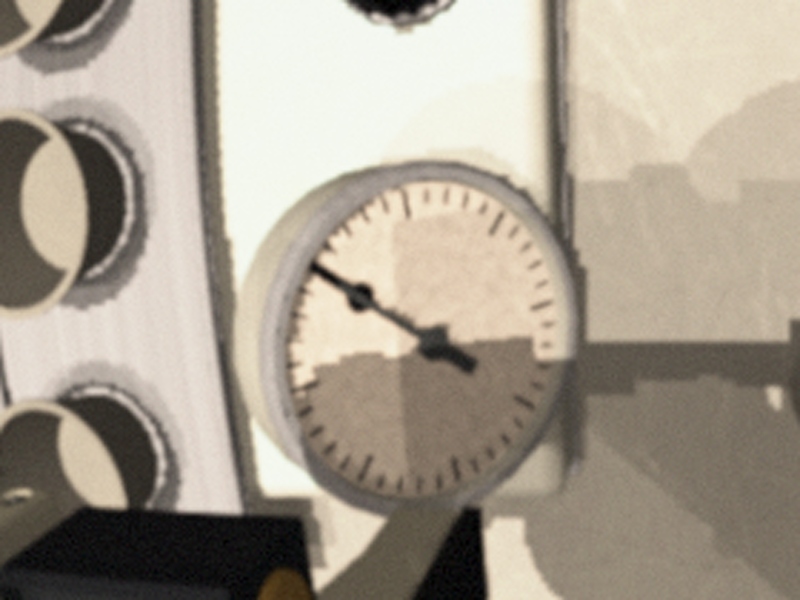

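The zero mark (dot (360,297)) is under the pointer, the three cups are centred and upright, the scraper is home and the keeper is shut. Nothing touches the gripper, so I'm handing in.

```bash
python3 -c "
from plant import close_job; print(close_job())"
```

```text
the job is handed in; nothing more can be done
None
```

I handed the job in: all three cups on the table stand upright on the pan, the dial is tared with its zero mark under the pointer, the scraper is fully home in the holder and the keeper is shut; one cup was knocked against the pan rim late in the run, so I recentred it and checked that the tare still held.

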